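# Close the collecting jar

### The job

Close the collecting jar on the stall with its coin-slot screw lid, which stands on its edge in the sorting tray: lay the lid down flat on the table, mouth down, let go and take it again by its rim. Set it on the jar's neck, turn it backwards (anticlockwise) until the thread drops into place, then screw it down clockwise until it is fully home, and let go. Leave the tin and the badges where they are.

Things in the scene. Friction and masses are not known exactly. Their poses are not given: they have to be found in the camera images.
- lid_center (a point): centre (half-way up, on the axis) of the jar's screw lid: round plain aluminium cap, black coin slot in its closed top, 66 to 67 mm outside diameter, 28 mm tall, about 90 g, skirt wall 2.5 mm, mouth 61 mm wide with three inward lugs inside the rim. z: along the lid's axis, from mouth to closed top. Flat on the table, mouth down, this point is 14 mm up.
- lid_mouth (a point): centre of the lid's open mouth, 14 mm from lid_center. At first the lid stands on its edge (axis level, mouth facing roughly towards the robot) in one of the tray's compartments, axis along the compartment's long side, lowest point on the tray floor, top edge 71 mm above the table.
- jar_neck (a point): centre of the foot of the jar's white threaded neck, on the jar's upright axis, 115 mm above the table; z up. The neck is 29 mm tall, 49 mm across, 58 mm over its threads, its top 7 mm tapering to 41 mm. The lid's radial play on it is 1.5 mm. Fully home, lid_center is 22 mm above this point.
- jar_top (a point): centre of the neck's mouth, 29 mm above jar_neck. Right-handed three-start thread, 24 mm of height per full turn; its starts point another way each time, told by no frame. Set down at a random turn the lid mostly rests ON the threads (else it drops in at once), lid_center 29 to 34.5 mm above jar_neck; turned clockwise (seen from above) it then meets small stop blocks.
- jar_thread (a point): point on the neck axis, 15 mm above jar_neck. Turned anticlockwise under a light push the lid climbs up to 5 mm (maybe first slipping 2.5 mm off a stop block); after at most 100 degrees its lugs pass the thread ends and it can drop 7 mm, lid_center 27 to 29 mm above jar_neck; 24 degrees farther it meets a stop. From the drop, 76 to 100 degrees clockwise screw it down to a firm stop.
- jar: clear plastic collecting jar with tokens inside, 96 mm across, on a board 130 x 130 x 15 mm; fixed, it does not move. Its shoulder slopes in to 60 mm across at the neck's foot. Origin under the board's centre, z up.
- tray: wooden sorting tray, fixed, 124 (x) by 234 mm (y), origin under its centre; floor 5 mm, walls 30 mm tall, 6 mm thick; three compartments, 112 (x) by 70 mm (y), centred at y = -76, 0, +76 mm. Lid, tin and badges lie one in each, in any order. Tray and jar stand on either side of the robot; the table straight ahead (0.42 to 0.68 m out, 50 mm to either side) is clear.
- tin: flat round closed tin, plain steel, 62 mm across, 24 mm tall, lying flat in a tray compartment; origin under its centre. A bystander
- badges: stack of four round wooden badges, 56 mm across, 20 mm tall, lying flat in a tray compartment; origin under its centre. A bystander
Mind the look-alikes: they are no part of the job. Leave any purple or red look-alike of the part that bears lid_center alone.

How it is judged:
By the outcome, as a careful person would: the job done as asked, in the order asked, and still so for the second after the job is handed in, with the robot touching nothing.
It also fails if it takes over 72 s, if anything falls off the work surface, if the arm or the gripper's body presses on something with over 40 N, if the wrist force passes 120 N, or if a joint passes its speed limit or range.

### The arm

A 6-joint arm with a two-finger parallel gripper is mounted at the origin on the work surface. World frame = base frame: x ahead of the robot, y to its left, z up, the work surface at z = 0. Lengths are in m, angles in rad, forces in N, time in s.
With the tool pointing down it reaches from about 0.3 to 0.875 m from the base axis. Payload 6.4 kg.
Tool frame: the origin (TCP) lies midway between the tips of the shut fingers; the grasp point (between the pads) lies 19 mm behind it; z points along the fingers, y is the direction in which the jaws open and shut (so a half turn about z gives the same grasp; the last joint's range is limited). The gripper opens to 88 mm and grips with 3 to 60 N. Pads are 18 mm wide; open, the fingers measure 123 mm over their backs; the gripper's body (75 mm by 187 mm) begins 45 mm behind the grasp point.
Start: joints at [0.898, 0.181, 1.607, -0, 1.354, -0.206], TCP at [0.259, 0.514, 0.239] pointing down, gripper open.
Joint ranges: [-2.99, 2.99], [-0.89, 2.07], [0.3, 2.58], [-1.14, 4.28], [0, 2.63], [-3.12, 3.12]. Speed limits (rad/s): [2.57, 2.57, 3.01, 3.14, 3.14, 3.14].

### API

Orientations are given as a unit quaternion [x, y, z, w].
In Python, from station import bot gives the robot as it stands.
- The arm moves only by the shell command python3 -m pendant 'ROWS' [FORCE]. ROWS is JSON, a list of rows, each a list of 7 numbers: the shift along the world's x, y, z in m, then the turn, a rotation vector about the world's x, y, z in degrees, then the finger opening in m, from 0 to 0.0881. A call has exactly 10 rows; each row shifts and turns the commanded pose from where the row before left it; what a row does not reach is not made up. A row lasts 1/12 s, in which the tool goes at most 41.7 mm and 7.16 degrees, less where a joint would pass 70% of its speed; a pose out of reach is approached as far as the arm can. A call with a gripper value outside its range is refused whole. The fingers move at their own pace and stop on an object; FORCE is the grip in N (left out, the last holds). Time passes only in rows, so rows that do not move let the fingers close, or fill a call up. It gives the time, the measured TCP pose, the force and the opening at its end, in the units of the state.
- bot.read_state(): the state, without advancing time (a new reading comes with each control period).
- bot.grab_frame(name): name is "scene" or "top" or "wrist"; returns the picture (480x640x3 uint8, red, green, blue); there is no depth.
- bot.get_calibration(name): a dict with "K" (3x3 intrinsics, pixels), "R" (3x3) and "t" (3): a world point X has camera coordinates R X + t. Camera axes: x right, y down, z forward; pixel columns grow to the right and rows downward; lengths in m; the calibration is good to about 2 mm. The wrist camera is an equidistant fisheye: a pixel r from the principal point sees the ray r / f radians off the axis. A picture is of the moment at which its call begins: read the wrist's pose just before it. get_calibration takes no time and is no camera call; for the wrist camera it gives the pose at the moment of the call.
- bot.sign_off(): hands the job in, once; it reports no verdict.
The state is a dict: "t": time; "joints": joint angles; "joint_vel": joint speeds; "effort": joint torques, N m; "position": TCP position; "orientation": TCP orientation; "wrist_force": force on the tool from outside, world axes, zero at the start; "ft_torque": the same for the moment, N m; "gripper_width": finger opening in m.
Only numpy, scipy, OpenCV 4.12 (cv2) and the standard library are available. Lean on these libraries where they do the work, as an engineer would, in place of code of your own. Each camera call takes 0.05 s, during which the arm holds its last target.

## Working session

There is one attempt and no reset: what is moved stays moved. The work goes in short steps, Python scripts to look and compute and a shell command to move; the robot and the scene stay as the last step left them, time stands still between calls to the robot, and variables do not carry over. Pictures are saved under pics/ and viewed, and the job is handed in when it is done.

```bash
mkdir -p pics; ls
cat > h.py <<'E'
import numpy as np, cv2
from station import bot
def save(n,img): cv2.imwrite('pics/'+n+'.png',img[:,:,::-1])
def ray(c,u,v,name):
    K=np.array(c['K']);R=np.array(c['R']);t=np.array(c['t'])
    x=(u-K[0,2])/K[0,0];y=(v-K[1,2])/K[1,1]
    if name=='wrist':
        r=np.hypot(x,y); d=np.array([np.sin(r)*x/max(r,1e-9),np.sin(r)*y/max(r,1e-9),np.cos(r)])
    else: d=np.array([x,y,1.])
    return -R.T@t, R.T@d/np.linalg.norm(d)
def onplane(c,u,v,name,z):
    o,d=ray(c,u,v,name); return o+d*(z-o[2])/d[2]
def proj(c,X,name):
    K=np.array(c['K']);p=np.array(c['R'])@np.array(X)+np.array(c['t'])
    if name=='wrist':
        th=np.arctan2(np.hypot(p[0],p[1]),p[2]);k=th/max(np.hypot(p[0],p[1]),1e-9)
        return K[0,0]*p[0]*k+K[0,2],K[1,1]*p[1]*k+K[1,2]
    return K[0,0]*p[0]/p[2]+K[0,2],K[1,1]*p[1]/p[2]+K[1,2]
E
python3 - <<'E'
from h import *
print(bot.read_state())
for n in ['scene','top','wrist']:
    c=bot.get_calibration(n); print(n,np.round(c['K'],1).tolist(),np.round(c['R'],3).tolist(),np.round(c['t'],3).tolist(), np.round(-np.array(c['R']).T@np.array(c['t']),3))
    save(n+'0',bot.grab_frame(n))
E
```

```text
pics
{'t': 0.0, 'joints': array([ 8.97686206e-01,  1.81534606e-01,  1.60797958e+00, -7.30098738e-07,
        1.35382215e+00, -2.06325299e-01]), 'joint_vel': array([-0.00114501,  0.00260878,  0.00195957,  0.00010103, -0.0010489 ,
       -0.00098633]), 'effort': array([-1.58012015e-03, -4.33868372e+01, -3.41846216e+01,  6.99930685e-02,
        3.86106467e-02, -1.38359246e-04]), 'position': array([0.25841868, 0.51306259, 0.23782751]), 'orientation': array([ 2.31279117e-01,  9.72887049e-01, -7.89057996e-04, -3.70807173e-04]), 'wrist_force': array([-0.37563801, -0.38693162,  0.91381909]), 'ft_torque': array([-0.02405215, -0.03475752,  0.01124159]), 'gripper_width': 0.08808516998191425}
scene [[436.4, 0.0, 315.3], [0.0, 436.4, 232.9], [0.0, 0.0, 1.0]] [[-0.69, 0.724, -0.006], [0.597, 0.565, -0.57], [-0.409, -0.397, -0.822]] [0.339, -0.227, 1.095] [0.816 0.317 0.773]
top [[453.1, 0.0, 318.7], [0.0, 453.1, 237.4], [0.0, 0.0, 1.0]] [[-0.018, -0.999, -0.03], [-0.998, 0.02, -0.062], [0.063, 0.028, -0.998]] [0.027, 0.48, 1.056] [ 0.413 -0.013  1.085]
wrist [[371.6, 0.0, 329.7], [0.0, 371.6, 240.5], [0.0, 0.0, 1.0]] [[0.45, 0.893, -0.002], [0.849, -0.427, 0.311], [0.277, -0.142, -0.95]] [-0.575, -0.043, 0.392] [0.187 0.551 0.385]
```

View pics/scene0.png

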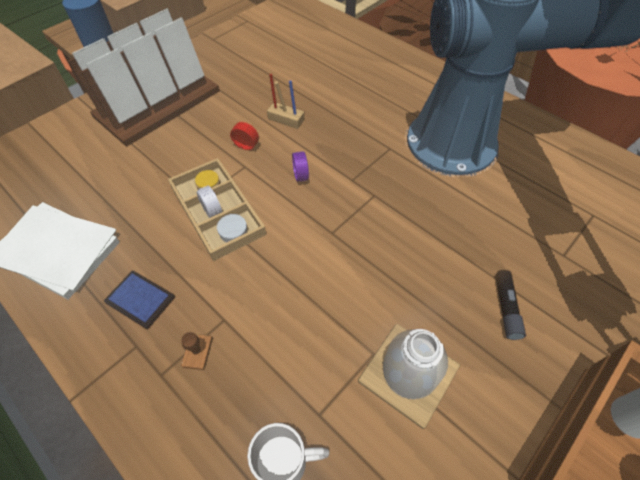

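View pics/top0.png

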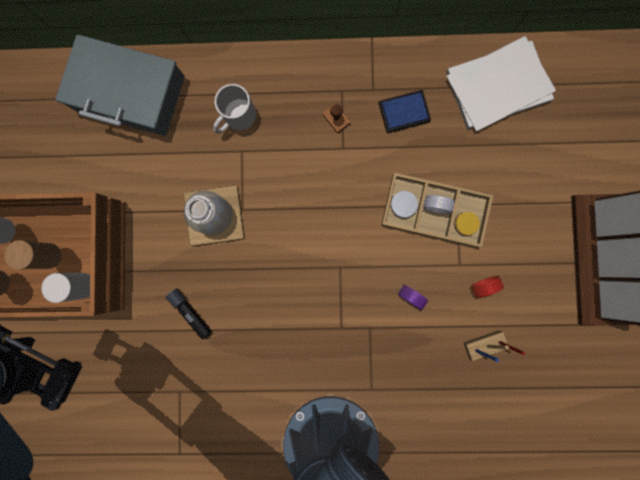

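View pics/wrist0.png

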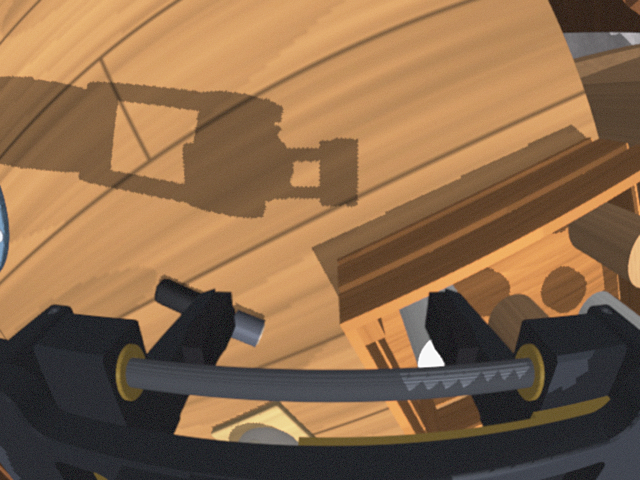

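The scene and top views show the tray at top (438,211), with the silver lid on edge in the middle compartment at (438,205). The tin is at (404,204), the badges at (467,223), and the jar at top (215,215), with its neck at about (202,208). I'll zoom in for exact positions.

Run:
```python
from h import *
t=cv2.imread('pics/top0.png')[:,:,::-1]; s=cv2.imread('pics/scene0.png')[:,:,::-1]
a=cv2.resize(t[165:255,375:500],(800,576),interpolation=cv2.INTER_CUBIC); save('a1',a)
a=cv2.resize(t[170:260,170:260],(600,600),interpolation=cv2.INTER_CUBIC); save('a2',a)
a=cv2.resize(s[150:260,160:275],(627,600),interpolation=cv2.INTER_CUBIC); save('a3',a)
a=cv2.resize(s[315:430,350:465],(600,600),interpolation=cv2.INTER_CUBIC); save('a4',a)
```

```text
(no output)
```

View pics/a1.png

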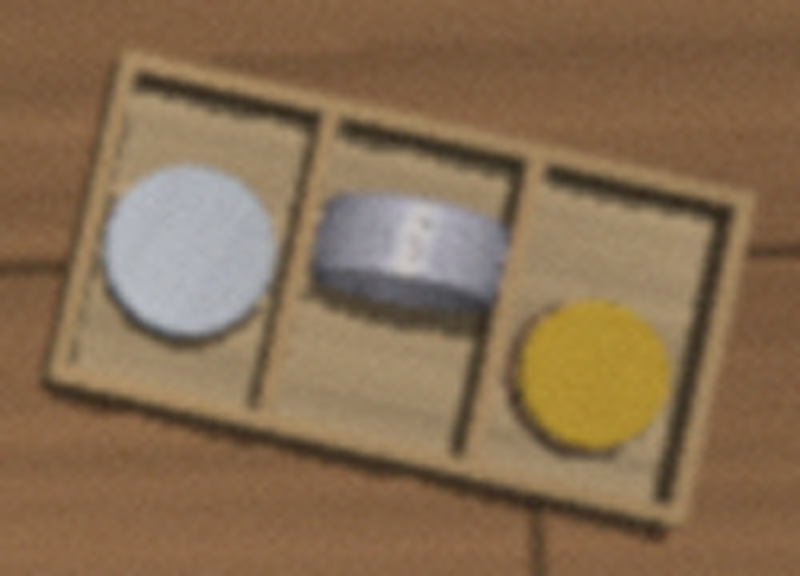

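View pics/a2.png

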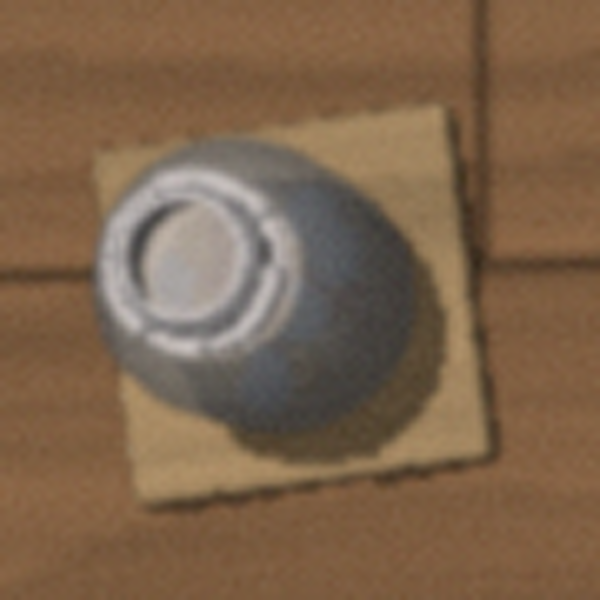

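View pics/a3.png

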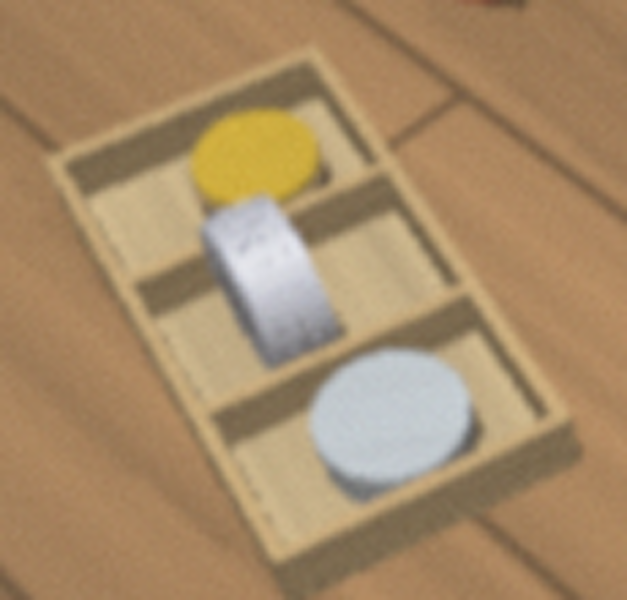

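View pics/a4.png

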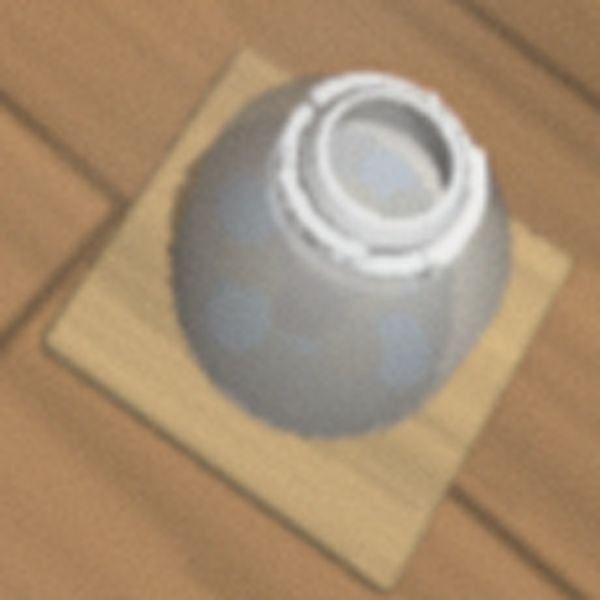

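Run:
```python
from h import *
T=bot.get_calibration('top');S=bot.get_calibration('scene')
def rect(pts,off,sc,z,c,n):
    P=np.array([onplane(c,off[0]+u/sc[0],off[1]+v/sc[1],n,z)[:2] for u,v in pts]); print(n,P.round(4).tolist(),P.mean(0).round(4), [round(np.degrees(np.arctan2(*(P[(i+1)%4]-P[i])[::-1])),1) for i in range(4)],[round(np.linalg.norm(P[(i+1)%4]-P[i]),4) for i in range(4)])
rect([(125,55),(752,195),(680,522),(48,380)],(375,165),(6.4,6.4),.03,T,'top')
rect([(50,158),(313,50),(573,418),(280,560)],(160,150),(5.45,5.45),.03,S,'scene')
rect([(97,152),(443,105),(493,452),(142,505)],(170,170),(6.667,6.667),.015,T,'top')
rect([(245,50),(572,262),(385,590),(45,342)],(350,315),(5.217,5.217),.015,S,'scene')
# neck ring
t=cv2.imread('pics/top0.png'); s=cv2.imread('pics/scene0.png')
for nm,im,c,(u,v,w,h) in [('top',t,T,(175,180,50,50)),('scene',s,S,(395,320,60,60))]:
    hsv=cv2.cvtColor(im,cv2.COLOR_BGR2HSV); m=((hsv[...,2]>165)&(hsv[...,1]<70)).astype(np.uint8); k=np.zeros_like(m);k[v:v+h,u:u+w]=m[v:v+h,u:u+w]
    cs,_=cv2.findContours(k,cv2.RETR_EXTERNAL,cv2.CHAIN_APPROX_NONE); cc=max(cs,key=cv2.contourArea); e=cv2.fitEllipse(cc); print(nm,e,[onplane(c,*e[0],nm,z).round(4) for z in(.115,.13,.138,.144)])
# hole centres at z=.144
for nm,c,(u,v) in [('top',T,(170+190/6.667,170+260/6.667)),('scene',S,(350+387/5.217,315+157/5.217))]:
    print('hole',nm,onplane(c,u,v,nm,.144).round(4))
# tin, badges, lid ridge
print('lidtop T far/near', [onplane(T,375+a/6.4,165+b/6.4,'top',.071).round(4) for a,b in [(422,198),(410,275)]])
print('lidtop S', [onplane(S,160+a/5.45,150+b/5.45,'scene',.071).round(4) for a,b in [(205,222),(262,195)]])
```

```text
top [[0.6254, -0.1631], [0.5687, -0.3878], [0.4506, -0.3572], [0.5067, -0.1318]] [ 0.5379 -0.26  ] [np.float64(-104.2), np.float64(165.5), np.float64(76.0), np.float64(-14.8)] [np.float64(0.2318), np.float64(0.122), np.float64(0.2323), np.float64(0.1228)]
scene [[0.5672, -0.3855], [0.4525, -0.3542], [0.5078, -0.1287], [0.6258, -0.1599]] [ 0.5383 -0.2571] [np.float64(164.7), np.float64(76.2), np.float64(-14.8), np.float64(-104.6)] [np.float64(0.119), np.float64(0.2321), np.float64(0.1221), np.float64(0.2331)]
top [[0.594, 0.3381], [0.6081, 0.2126], [0.4828, 0.1955], [0.4664, 0.3218]] [0.5378 0.267 ] [np.float64(-83.6), np.float64(-172.2), np.float64(97.4), np.float64(7.3)] [np.float64(0.1263), np.float64(0.1265), np.float64(0.1274), np.float64(0.1287)]
scene [[0.485, 0.2024], [0.4699, 0.3276], [0.5964, 0.3422], [0.6111, 0.2172]] [0.5406 0.2723] [np.float64(96.9), np.float64(6.6), np.float64(-83.3), np.float64(-173.3)] [np.float64(0.1261), np.float64(0.1274), np.float64(0.1259), np.float64(0.127)]
top ((197.62730407714844, 206.22824096679688), (19.013622283935547, 21.32878303527832), 54.50611114501953) [array([0.547 , 0.2766, 0.115 ]), array([0.5449, 0.2721, 0.13  ]), array([0.5438, 0.2697, 0.138 ]), array([0.543 , 0.2679, 0.144 ])]
scene ((423.218017578125, 352.68792724609375), (39.48460388183594, 50.66366195678711), 155.58346557617188) [array([0.5376, 0.2749, 0.115 ]), array([0.5439, 0.2759, 0.13  ]), array([0.5473, 0.2764, 0.138 ]), array([0.5499, 0.2768, 0.144 ])]
hole top [0.5371 0.2661 0.144 ]
hole scene [0.5394 0.2711 0.144 ]
lidtop T far/near [array([ 0.5642, -0.2591,  0.071 ]), array([ 0.5372, -0.254 ,  0.071 ])]
lidtop S [array([ 0.5593, -0.2759,  0.071 ]), array([ 0.5356, -0.2707,  0.071 ])]
```

```bash
python3 -m pendant '[[0.0146,-0.0385,0,0,0,-3.9,0.088],[0.0146,-0.0385,0,0,0,-3.9,0.088],[0.0146,-0.0385,0,0,0,-3.9,0.088],[0.0146,-0.0385,0,0,0,-3.9,0.088],[0.0146,-0.0385,0,0,0,-3.9,0.088],[0.0146,-0.0385,0,0,0,-3.9,0.088],[0.0146,-0.0385,0,0,0,-3.9,0.088],[0.0146,-0.0385,0,0,0,-3.9,0.088],[0.0146,-0.0385,0,0,0,-3.9,0.088],[0.0146,-0.0385,0,0,0,-3.9,0.088]]' 40
python3 -m pendant '[[0.0146,-0.0385,0,0,0,-3.9,0.088],[0.0146,-0.0385,0,0,0,-3.9,0.088],[0.0146,-0.0385,0,0,0,-3.9,0.088],[0.0146,-0.0385,0,0,0,-3.9,0.088],[0.0146,-0.0385,0,0,0,-3.9,0.088],[0.0146,-0.0385,0,0,0,-3.9,0.088],[0.0146,-0.0385,0,0,0,-3.9,0.088],[0.0146,-0.0385,0,0,0,-3.9,0.088],[0.0146,-0.0385,0,0,0,-3.9,0.088],[0.0146,-0.0385,0,0,0,-3.9,0.088]]'
python3 - <<'E'
from h import *
s=bot.read_state(); print(s['joints'].round(3),s['position'].round(4),s['orientation'].round(4))
c=bot.get_calibration('wrist'); np.savez('w1.npz',**{k:np.array(v) for k,v in c.items()})
save('w1',bot.grab_frame('wrist')); print(proj(c,s['position'],'wrist'), proj(c,[.55,-.2615,.071],'wrist'))
E
```

```text
t: 0.98
position: [0.4048, 0.1266, 0.2388]
orientation: [0.544, 0.839, 0.0, 0.0]
wrist_force: [0.6, 0.2, 0.5]
gripper_width: 0.0877
t: 1.82
position: [0.5509, -0.2585, 0.2382]
orientation: [0.793, 0.609, -0.0, -0.0]
wrist_force: [0.3, 0.4, 0.5]
gripper_width: 0.0884
[-0.634  0.255  1.519  0.     1.368 -0.373] [ 0.5509 -0.2585  0.2382] [ 7.931e-01  6.090e-01 -0.000e+00 -4.000e-04]
(np.float64(328.56309974468786), np.float64(311.4788225564582)) (np.float64(328.90913403528106), np.float64(221.11423751869597))
```

View pics/w1.png

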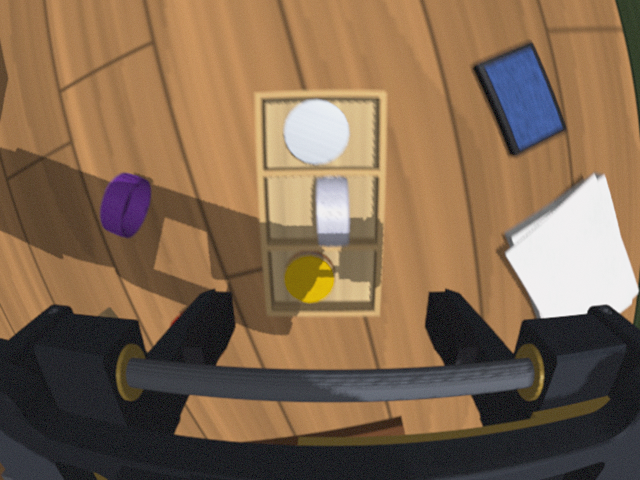

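The wrist view shows the lid on edge, spanning (316–349, 177–245), in the middle compartment. The tray looks aligned with the jaws.

Run:
```python
from h import *
c=dict(np.load('w1.npz')); im=cv2.imread('pics/w1.png')
save('w1z',cv2.resize(im[85:325,245:395,::-1],(500,800)[:2],interpolation=cv2.INTER_CUBIC)[:600])
u=np.array([.966,-.258]);v=np.array([.258,.966])
def f(px,z):
    P=onplane(c,*px,'wrist',z)[:2]; return P.round(4),(P@u).round(4),(P@v).round(4)
for n,p,z in [('tray TL',(255,92),.03),('TR',(386,92),.03),('BR',(382,314),.03),('BL',(271,317),.03),('lidL',(317,205),.071),('lidR',(348,205),.071)]: print(n,f(p,z))
hsv=cv2.cvtColor(im,cv2.COLOR_BGR2HSV); m=((hsv[...,1]<50)&(hsv[...,2]>120)).astype(np.uint8); m[:170]=0;m[250:]=0;m[:,:300]=0;m[:,375:]=0
cs,_=cv2.findContours(m,0,1); k=max(cs,key=cv2.contourArea); x,y,w,h=cv2.boundingRect(k); print(x,y,w,h,m[215].nonzero()[0][[0,-1]],m[200].nonzero()[0][[0,-1]])
print('TCP',np.array([.5509,-.2585])@u,np.array([.5509,-.2585])@v)
```

```text
tray TL (array([ 0.5125, -0.1308]), np.float64(0.5288), np.float64(0.0059))
TR (array([ 0.6318, -0.1635]), np.float64(0.6525), np.float64(0.005))
BR (array([ 0.5762, -0.3888]), np.float64(0.6569), np.float64(-0.2269))
BL (array([ 0.457, -0.361]), np.float64(0.5346), np.float64(-0.2308))
lidL (array([ 0.5438, -0.2449]), np.float64(0.5885), np.float64(-0.0962))
lidR (array([ 0.5697, -0.2518]), np.float64(0.6153), np.float64(-0.0962))
315 176 36 66 [316 349] [315 348]
TCP 0.5988623999999999 -0.10757880000000002
```

View pics/w1z.png

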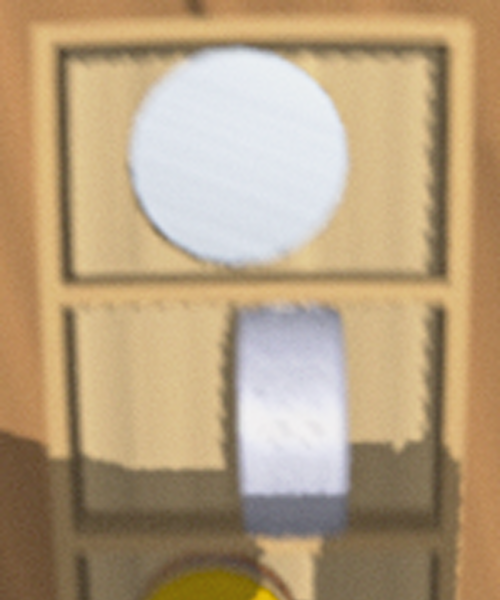

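```bash
python3 -m pendant '[[0,-0.004,-0.036,0,0,0,0.088],[0,0,-0.038,0,0,0,0.07],[0,0,-0.038,0,0,0,0.06],[0,0,-0.038,0,0,0,0.05],[0,0,-0.030,0,0,0,0.045],[0,0,-0.012,0,0,0,0.045],[0,0,0,0,0,0,0.02],[0,0,0,0,0,0,0.02],[0,0,0,0,0,0,0.02],[0,0,0,0,0,0,0.02]]' 40
python3 - <<'E'
from h import *
s=bot.read_state(); print(s['position'].round(4),s['gripper_width'])
save('w2',bot.grab_frame('wrist'));save('s2',cv2.resize(bot.grab_frame('scene')[130:280,130:330],(800,600)))
E
```

```text
t: 2.7
position: [0.5524, -0.2616, 0.0494]
orientation: [0.792, 0.611, 0.001, 0.002]
wrist_force: [-0.4, -0.7, 0.6]
gripper_width: 0.0301
[ 0.5524 -0.2616  0.0494] 0.030134467466709714
```

View pics/w2.png

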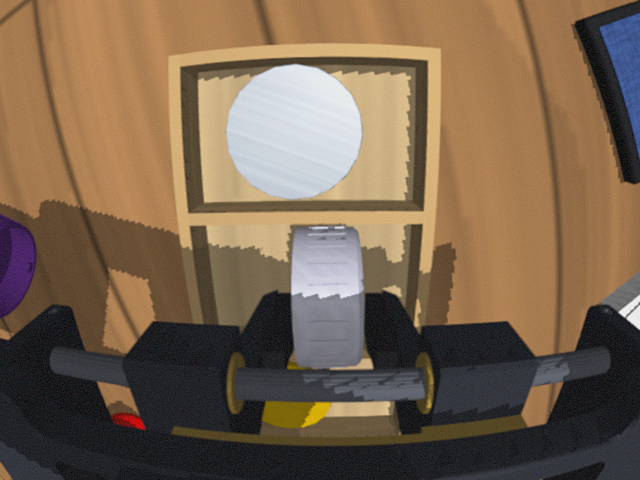

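View pics/s2.png

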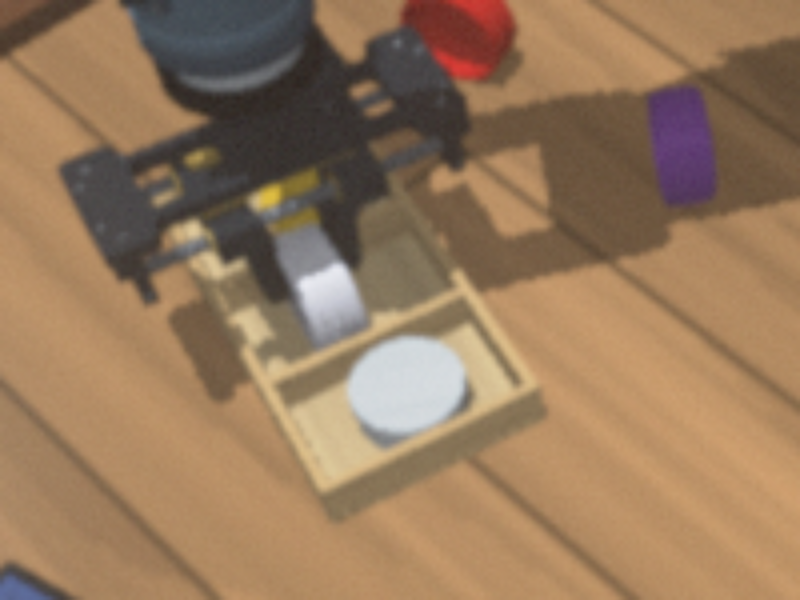

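The wrist view shows the lid between the fingers at (328,300), with the tin and badges undisturbed. I'll firm up the grip, then lift.

```bash
python3 -m pendant '[[0,0,0,0,0,0,0.02],[0,0,0,0,0,0,0.02],[0,0,0,0,0,0,0.02],[0,0,0.005,0,0,0,0.02],[0,0,0.015,0,0,0,0.02],[0,0,0.025,0,0,0,0.02],[0,0,0.03,0,0,0,0.02],[0,0,0.03,0,0,0,0.02],[0,0,0.03,0,0,0,0.02],[0,0,0,0,0,0,0.02]]' 40
python3 - <<'E'
from h import *
s=bot.read_state(); print(s['position'].round(4),s['gripper_width'],s['orientation'].round(4),s['wrist_force'])
save('w3',bot.grab_frame('wrist'));save('s3',cv2.resize(bot.grab_frame('scene')[110:260,130:330],(800,600)))
E
```

```text
t: 3.63
position: [0.5536, -0.2624, 0.1892]
orientation: [0.792, 0.611, 0.001, 0.005]
wrist_force: [0.4, -0.4, 0.2]
gripper_width: 0.0261
[ 0.5536 -0.2624  0.1892] 0.026118667726387785 [0.7919 0.6106 0.0014 0.0051] [ 0.3772544  -0.44343184  0.18582437]
```

View pics/w3.png

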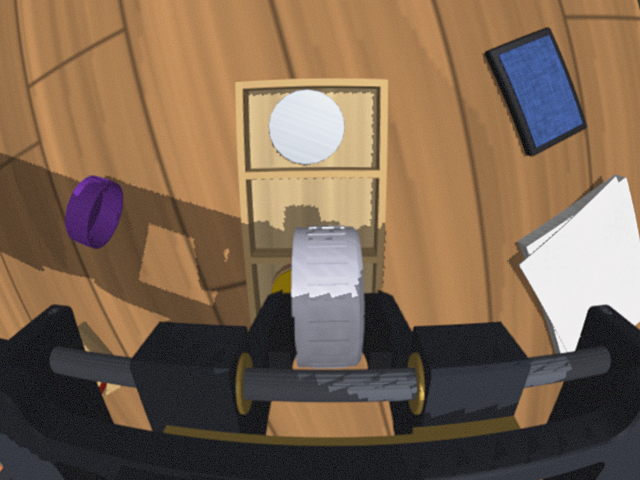

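View pics/s3.png

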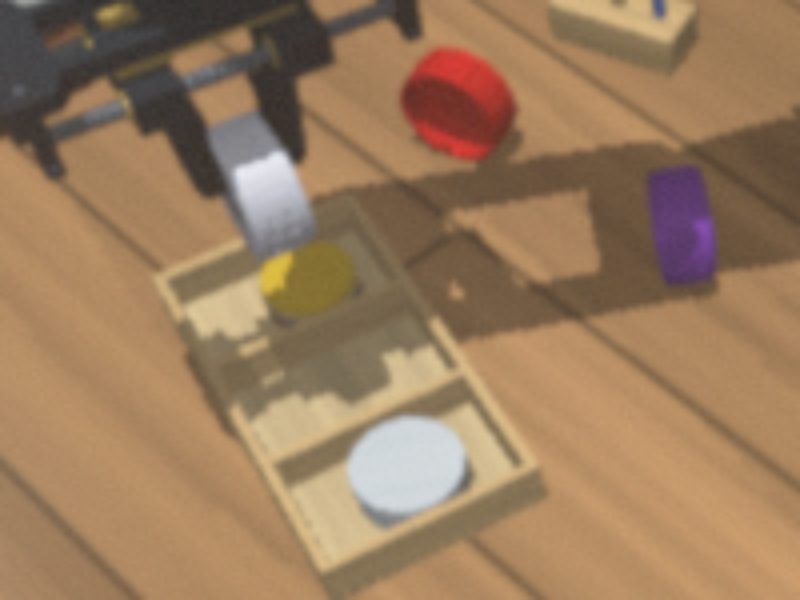

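The lid is held securely at (328,290) and the tray is otherwise untouched. Next I move over the clear table and tilt 45° so the mouth goes downward.

```bash
python3 -m pendant '[[0.001,0.037,0,0,0,2.1,0.02],[0.001,0.037,0,0,0,2.1,0.02],[0.001,0.037,0,0,0,2.1,0.02],[0.001,0.037,0,0,0,2.1,0.02],[0.001,0.037,0,0,0,2.1,0.02],[0.001,0.037,0,0,0,2.1,0.02],[0,0.04,0,0,0,2.1,0.02],[0,0,0,0,-5,0,0.02],[0,0,0,0,-5,0,0.02],[0,0,0,0,-5,0,0.02]]'
python3 -m pendant '[[0,0,0,0,-6,0,0.02],[0,0,0,0,-6,0,0.02],[0,0,0,0,-6,0,0.02],[0,0,0,0,-6,0,0.02],[0,0,0,0,-6,0,0.02],[0,0,0,0,0,0,0.02],[0,0,0,0,0,0,0.02],[0,0,0,0,0,0,0.02],[0,0,0,0,0,0,0.02],[0,0,0,0,0,0,0.02]]'
python3 - <<'E'
from h import *
from scipy.spatial.transform import Rotation as R
s=bot.read_state(); print(s['joints'].round(3),s['position'].round(4),s['gripper_width'],s['orientation'].round(4),s['wrist_force'])
print(R.from_quat(s['orientation']).as_matrix().round(3))
save('w4',bot.grab_frame('wrist'));save('s4',bot.grab_frame('scene'))
E
```

```text
t: 4.57
position: [0.5556, 0.0031, 0.1796]
orientation: [0.7, 0.702, 0.093, 0.092]
wrist_force: [-0.4, 0.2, -0.9]
gripper_width: 0.0264
t: 5.4
position: [0.5585, 0.0035, 0.1825]
orientation: [0.657, 0.66, 0.26, 0.256]
wrist_force: [0.3, 0.0, -1.5]
gripper_width: 0.0262
[-0.343 -0.17   2.272  0.651  0.4   -0.87 ] [0.5585 0.0035 0.1825] 0.026162665732059328 [0.6569 0.6597 0.2605 0.2558] [ 0.29100145  0.0485398  -1.45607381]
[[-0.006  0.733  0.68 ]
 [ 1.     0.001  0.008]
 [ 0.005  0.68  -0.733]]
```

View pics/w4.png

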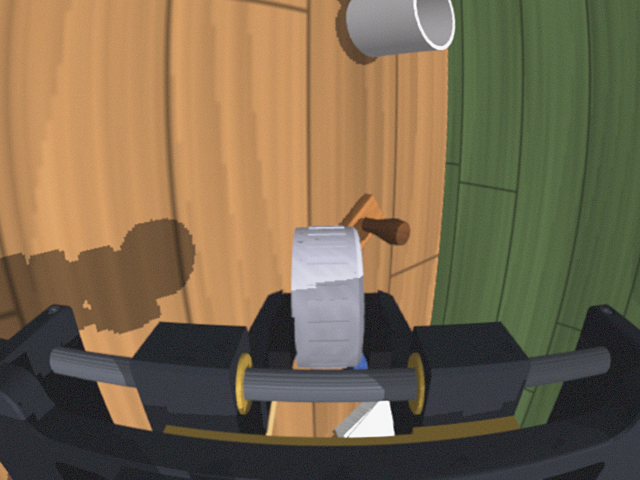

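View pics/s4.png

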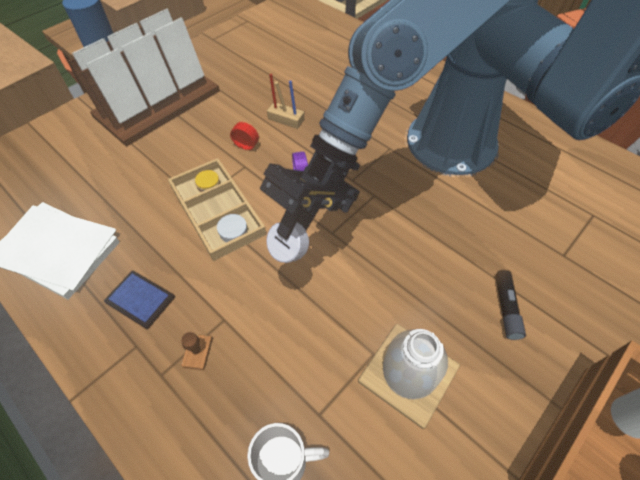

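The lid is tilted 47° with its mouth facing down and its slot side up. I'll lower it to the table.

```bash
python3 -m pendant '[[0,0,-0.03,0,0,0,0.02],[0,0,-0.03,0,0,0,0.02],[0,0,-0.03,0,0,0,0.02],[0,0,-0.02,0,0,0,0.02],[0,0,-0.015,0,0,0,0.02],[0,0,-0.005,0,0,0,0.02],[0,0,-0.003,0,0,0,0.02],[0,0,-0.002,0,0,0,0.02],[0,0,-0.002,0,0,0,0.02],[0,0,0,0,0,0,0.02]]'
python3 - <<'E'
from h import *
s=bot.read_state(); print(s['joints'].round(3),s['position'].round(4),s['wrist_force'])
f=bot.grab_frame('scene');save('s5',cv2.resize(f[150:300,200:400],(800,600)))
E
```

```text
t: 6.33
position: [0.5595, 0.0057, 0.0698]
orientation: [0.655, 0.66, 0.264, 0.255]
wrist_force: [-0.3, 1.2, -0.6]
gripper_width: 0.0263
[-0.344  0.143  2.304  1.663  0.247 -1.923] [0.5595 0.0057 0.0698] [-0.26443652  1.22079129 -0.59559481]
```

View pics/s5.png

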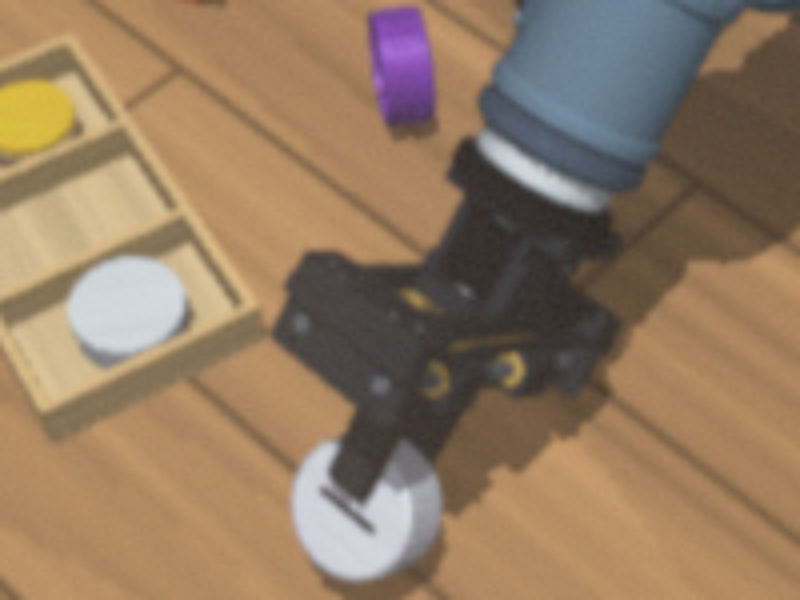

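The lid hasn't reached the table yet: the wrist is near singular (q5 = 0.25, q4 swinging). I'll pitch steeper, move outward and yaw into the arm plane.

```bash
python3 -m pendant '[[0.01,0,0.01,0,3,0,0.02],[0.01,0,0.01,0,3,0,0.02],[0.01,0,0.01,0,3,0,0.02],[0.01,0,0,0,3,-3,0.02],[0.01,0,0,0,0,-3,0.02],[0.01,0,0,0,0,-4,0.02],[0,0,0,0,0,-4,0.02],[0,0,0,0,0,-4,0.02],[0,0,0,0,0,-2,0.02],[0,0,0,0,0,0,0.02]]'
python3 - <<'E'
from h import *
from scipy.spatial.transform import Rotation as R
s=bot.read_state(); print(s['joints'].round(3),s['position'].round(4),s['wrist_force'])
print(R.from_quat(s['orientation']).as_matrix().round(3))
f=bot.grab_frame('scene');save('s6',cv2.resize(f[150:300,200:400],(800,600)))
E
```

```text
t: 7.22
position: [0.5879, 0.0122, 0.0782]
orientation: [0.728, 0.605, 0.218, 0.239]
wrist_force: [-0.3, 0.0, -0.4]
gripper_width: 0.0264
[-0.202  0.172  2.172  0.27   0.145 -0.273] [0.5879 0.0122 0.0782] [-0.28764798  0.02780999 -0.40037341]
[[ 0.173  0.776  0.606]
 [ 0.985 -0.153 -0.085]
 [ 0.027  0.611 -0.791]]
```

View pics/s6.png

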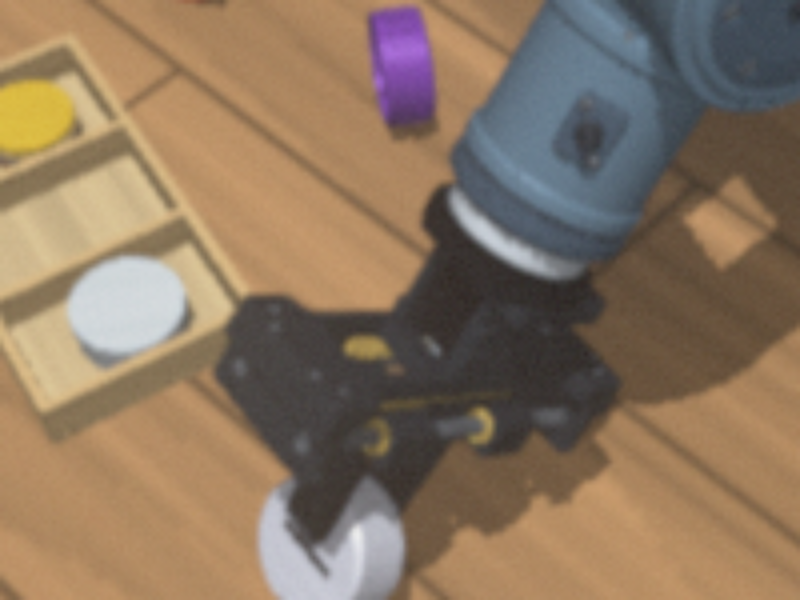

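```bash
python3 -m pendant '[[0.01,-0.002,0,0.5,3.5,0,0.02],[0.01,-0.002,0,0.5,3.5,0,0.02],[0.01,-0.002,-0.005,0,1,0,0.02],[0,0,-0.008,0,0,0,0.02],[0,0,-0.008,0,0,0,0.02],[0,0,-0.005,0,0,0,0.02],[0,0,-0.002,0,0,0,0.02],[0,0,-0.001,0,0,0,0.02],[0,0,0,0,0,0,0.02],[0,0,0,0,0,0,0.02]]'
python3 - <<'E'
from h import *
from scipy.spatial.transform import Rotation as R
s=bot.read_state(); print(s['joints'].round(3),s['position'].round(4),s['wrist_force'])
print(R.from_quat(s['orientation']).as_matrix().round(3))
f=bot.grab_frame('scene');save('s7',cv2.resize(f[150:300,200:400],(800,600)))
E
```

```text
t: 8.1
position: [0.6174, 0.0059, 0.0487]
orientation: [0.743, 0.619, 0.171, 0.19]
wrist_force: [-0.1, -0.0, -0.2]
gripper_width: 0.0266
[-0.196  0.304  2.014  0.089  0.309 -0.092] [0.6174 0.0059 0.0487] [-0.10003648 -0.01002237 -0.22147179]
[[ 0.176  0.854  0.49 ]
 [ 0.984 -0.163 -0.07 ]
 [ 0.02   0.494 -0.869]]
```

View pics/s7.png

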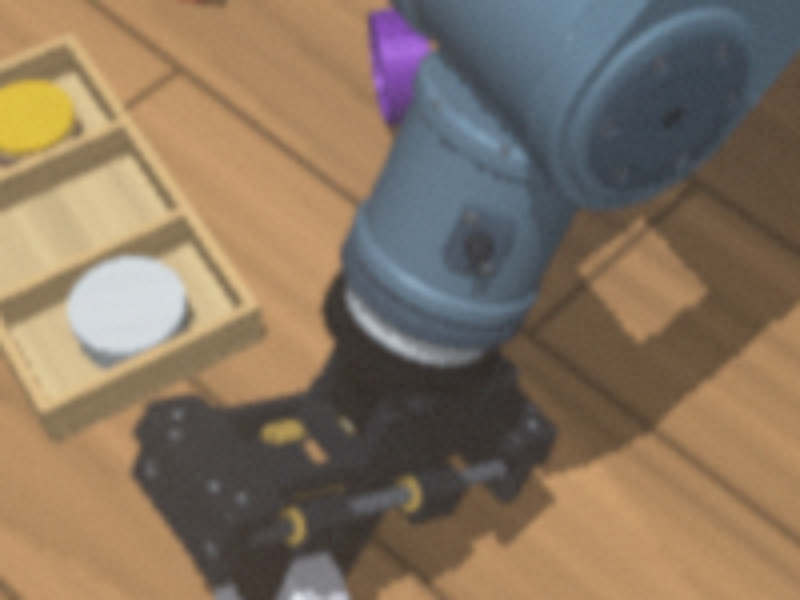

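```bash
python3 -m pendant '[[0,0,-0.0015,0,0,0,0.02],[0,0,-0.001,0,0,0,0.02],[0,0,-0.001,0,0,0,0.02],[0,0,0,0,0,0,0.02],[0,0,0,0,0,0,0.02],[0,0,0,0,0,0,0.02],[0,0,0,0,0,0,0.02],[0,0,0,0,0,0,0.02],[0,0,0,0,0,0,0.02],[0,0,0,0,0,0,0.02]]'
python3 - <<'E'
from h import *
s=bot.read_state(); print(s['position'].round(4),s['wrist_force'])
f=bot.grab_frame('scene');save('s8',cv2.resize(f[200:350,180:380],(800,600)))
E
```

```text
t: 8.98
position: [0.618, 0.0057, 0.0455]
orientation: [0.743, 0.618, 0.172, 0.19]
wrist_force: [-0.8, 0.2, 4.7]
gripper_width: 0.0266
[0.618  0.0057 0.0455] [-0.79434636  0.20310231  4.65752105]
```

View pics/s8.png

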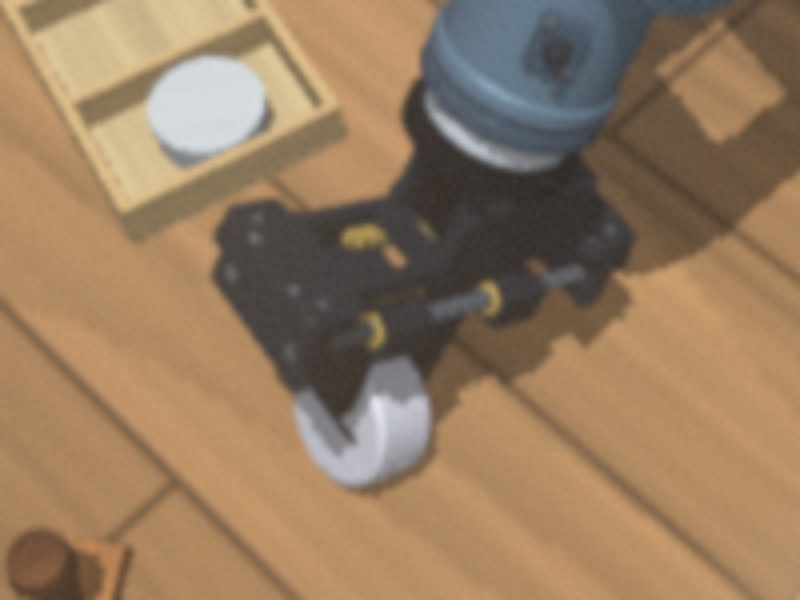

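The lid's far rim touches the table (4.7 N). I open so the lid leans on the lower finger, then lower that finger with it.

```bash
python3 -m pendant '[[0,0,0,0,0,0,0.03],[0,0,0,0,0,0,0.035],[0,0,0,0,0,0,0.04],[0,0,0,0,0,0,0.045],[0,0,0,0,0,0,0.05],[0,0,0,0,0,0,0.055],[0,0,0,0,0,0,0.06],[0,0,0,0,0,0,0.06],[-0.003,0,-0.002,0,0,0,0.06],[-0.003,0,-0.002,0,0,0,0.06]]'
python3 - <<'E'
from h import *
s=bot.read_state(); print(s['position'].round(4),s['wrist_force'])
f=bot.grab_frame('scene');save('s9',cv2.resize(f[200:350,180:380],(800,600)))
save('w9',bot.grab_frame('wrist'))
E
```

```text
t: 9.87
position: [0.6118, 0.0057, 0.0413]
orientation: [0.743, 0.619, 0.172, 0.19]
wrist_force: [-0.9, 0.2, -0.2]
gripper_width: 0.0599
[0.6118 0.0057 0.0413] [-0.93574034  0.24207171 -0.199565  ]
```

View pics/s9.png

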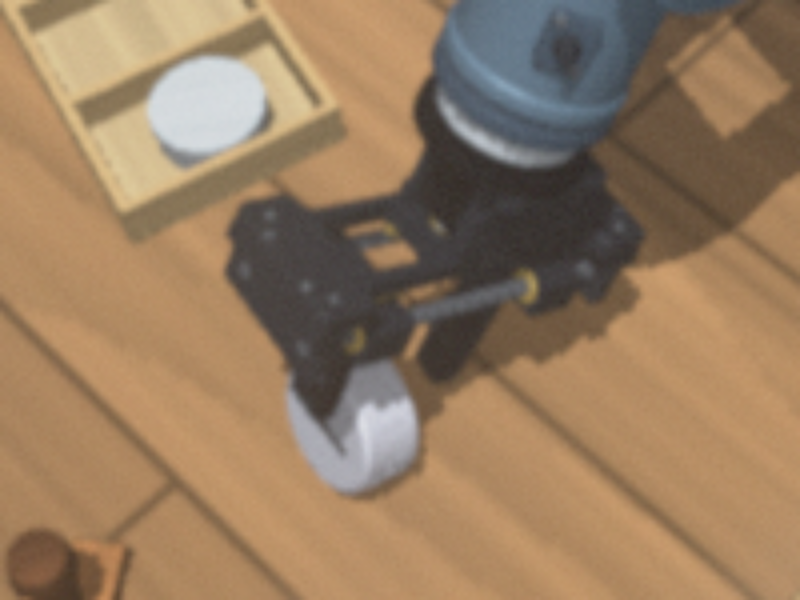

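View pics/w9.png

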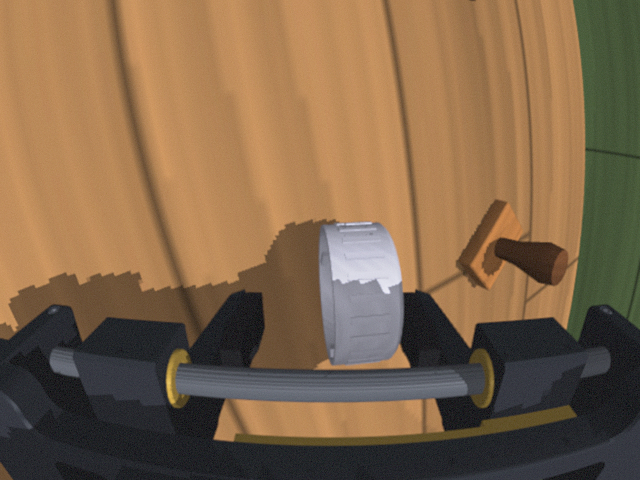

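The lid is still upright, leaning on the upper finger. I'll sweep toward the robot so the upper finger tips it mouth-down onto the lower one.

```bash
python3 -m pendant '[[-0.005,0,0,0,0,0,0.06],[-0.005,0,0,0,0,0,0.06],[-0.005,0,0,0,0,0,0.06],[-0.005,0,0,0,0,0,0.06],[-0.005,0,0,0,0,0,0.06],[0,0,0,0,0,0,0.06],[0,0,0,0,0,0,0.06],[0,0,0,0,0,0,0.06],[0,0,0,0,0,0,0.06],[0,0,0,0,0,0,0.06]]'
python3 - <<'E'
from h import *
s=bot.read_state(); print(s['position'].round(4),s['wrist_force'])
f=bot.grab_frame('scene');save('s10',cv2.resize(f[200:350,180:380],(800,600)))
save('w10',bot.grab_frame('wrist'))
E
```

```text
t: 10.8
position: [0.5869, 0.0057, 0.0412]
orientation: [0.743, 0.619, 0.171, 0.19]
wrist_force: [0.5, -0.7, 0.3]
gripper_width: 0.0599
[0.5869 0.0057 0.0412] [ 0.48882102 -0.68433265  0.34907875]
```

View pics/s10.png

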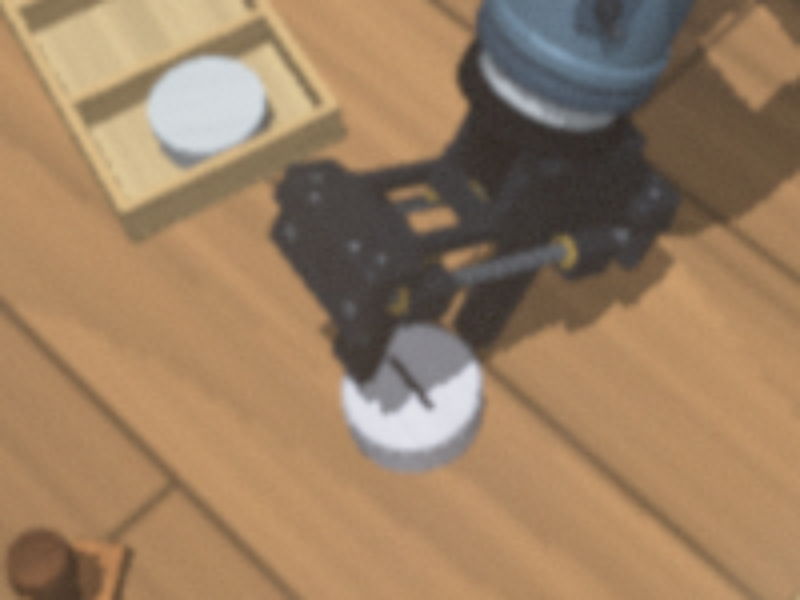

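View pics/w10.png

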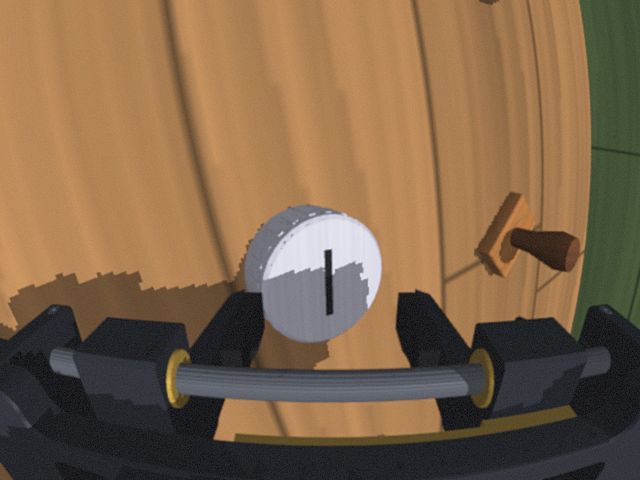

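The lid has tipped mouth-down with the slot up. I'll lower its near edge with the finger and withdraw.

```bash
python3 -m pendant '[[-0.002,0,-0.005,0,0,0,0.065],[-0.004,0,-0.005,0,0,0,0.065],[-0.004,0,-0.003,0,0,0,0.065],[-0.005,0,0,0,0,0,0.065],[-0.005,0,0,0,0,0,0.065],[-0.006,0,0,0,0,0,0.065],[-0.008,0,0.003,0,0,0,0.065],[-0.008,0,0.008,0,0,0,0.065],[-0.01,0,0.015,0,0,0,0.065],[-0.01,0,0.02,0,0,0,0.065]]'
python3 - <<'E'
from h import *
s=bot.read_state(); print(s['position'].round(4),s['wrist_force'])
f=bot.grab_frame('scene');save('s11',cv2.resize(f[200:350,180:380],(800,600)))
save('w11',bot.grab_frame('wrist'))
E
```

```text
t: 11.73
position: [0.5226, 0.006, 0.0734]
orientation: [0.743, 0.619, 0.171, 0.189]
wrist_force: [-0.2, -0.2, 0.5]
gripper_width: 0.065
[0.5226 0.006  0.0734] [-0.22184763 -0.21348366  0.51777389]
```

View pics/s11.png

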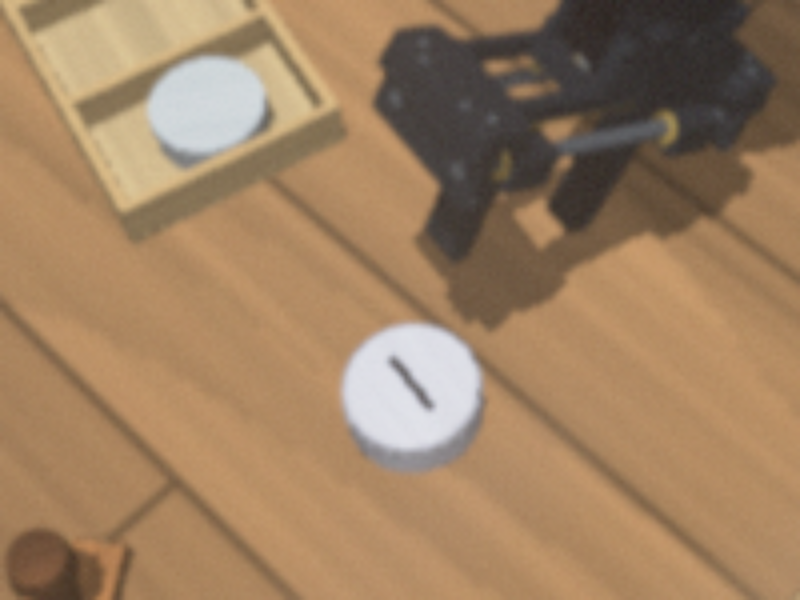

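View pics/w11.png

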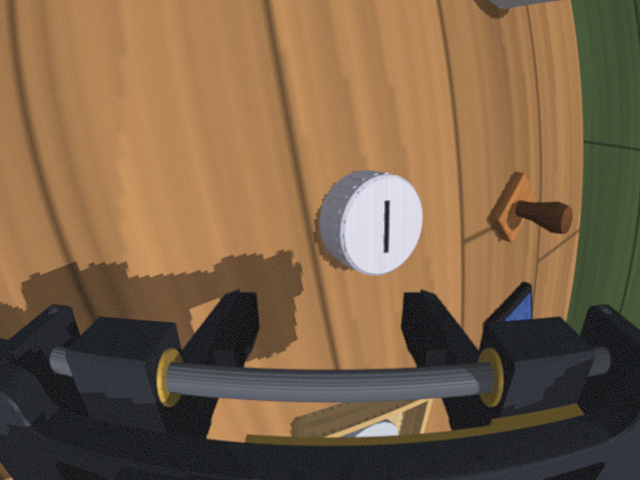

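The lid lies flat and free on the table: (385,225) in the wrist view, slot up. I'll measure its centre in all three views.

```bash
cat >> h.py <<'E'
def lidc(im,n,c,z,win,thr=150):
    hsv=cv2.cvtColor(im,cv2.COLOR_RGB2HSV); m=((hsv[...,1]<45)&(hsv[...,2]>thr)).astype(np.uint8)
    k=np.zeros_like(m); x0,y0,x1,y1=win; k[y0:y1,x0:x1]=m[y0:y1,x0:x1]; k=cv2.morphologyEx(k,cv2.MORPH_CLOSE,np.ones((5,5)))
    cs,_=cv2.findContours(k,cv2.RETR_EXTERNAL,cv2.CHAIN_APPROX_NONE); cc=max(cs,key=cv2.contourArea)
    e=cv2.fitEllipse(cc)
    P=np.array([onplane(c,*p[0],n,z)[:2] for p in cc]); (x,y),r=cv2.minEnclosingCircle(P.astype(np.float32)*1000)
    return e, onplane(c,*e[0],n,z).round(4), (round(x,1),round(y,1),round(r,1))
E
python3 - <<'E'
from h import *
for n in ['top','scene','wrist']:
    c=bot.get_calibration(n); im=bot.grab_frame(n)
    if n=='top': save('t11',cv2.resize(im[170:240,280:370],(720,560)))
    p=proj(c,[.58,0,.028],n); w=[int(p[0]-70),int(p[1]-70),int(p[0]+70),int(p[1]+60)]
    if n!='wrist': w=[int(p[0]-30),int(p[1]-28),int(p[0]+30),int(p[1]+28)]
    print(n,w)
    for thr in (185,200,):
        print(thr,lidc(im,n,c,.028,w,thr))
E
```

```text
top [295, 166, 355, 222]
185 (((321.12542724609375, 183.54710388183594), (12.578499794006348, 27.2683048248291), 95.16644287109375), array([0.6063, 0.0093, 0.028 ]), (595.8, 11.0, 29.8))
200 (((321.2575988769531, 183.36634826660156), (11.932039260864258, 25.05214500427246), 97.2186050415039), array([0.6067, 0.009 , 0.028 ]), (599.3, 9.8, 28.5))
scene [253, 259, 313, 315]
185 (((282.14215087890625, 296.3429260253906), (30.74323844909668, 33.55669403076172), 79.65013122558594), array([0.5945, 0.0126, 0.028 ]), (594.0, 11.9, 33.2))
200 (((282.2982482910156, 296.3045654296875), (29.936166763305664, 32.830787658691406), 75.15058898925781), array([0.5942, 0.0128, 0.028 ]), (594.4, 11.8, 32.5))
wrist [297, 183, 437, 313]
185 (((380.6192321777344, 226.27598571777344), (80.41353607177734, 97.7925033569336), 21.085819244384766), array([0.5925, 0.0138, 0.028 ]), (594.2, 13.7, 34.3))
200 (((381.03955078125, 226.1980743408203), (79.11985778808594, 96.24662780761719), 20.77138328552246), array([0.5928, 0.0137, 0.028 ]), (595.3, 12.8, 32.7))
```

View pics/t11.png

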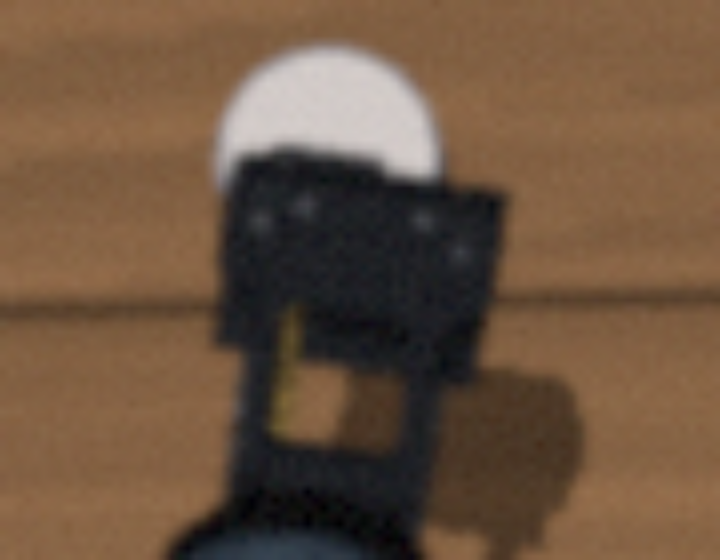

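```bash
python3 -m pendant '[[0,0,0.02,0.84,5.88,0,0.088],[0.005,0.001,0.02,0.84,5.88,0,0.088],[0.016,0.001,0,0.84,5.88,0,0.088],[0.025,0.002,0,0.84,5.88,0,0.088],[0.0254,0.002,0,0.84,5.88,0,0.088],[0,0,-0.01,0,0,0,0.088],[0,0,0,0,0,0,0.088],[0,0,0,0,0,0,0.088],[0,0,0,0,0,0,0.088],[0,0,0,0,0,0,0.088]]' 30
python3 - <<'E'
from h import *
from scipy.spatial.transform import Rotation as R
s=bot.read_state(); print(s['joints'].round(3),s['position'].round(4),s['wrist_force'].round(2))
M=R.from_quat(s['orientation']).as_matrix(); print(M.round(4)); z=M[:,2]; print('tilt fix deg',np.degrees(np.cross(z,[0,0,-1])).round(2))
c=bot.get_calibration('wrist'); im=bot.grab_frame('wrist'); save('w12',im); print(proj(c,[.594,.012,.028],'wrist'))
E
```

```text
t: 12.82
position: [0.5948, 0.0124, 0.1019]
orientation: [0.768, 0.64, 0.003, 0.003]
wrist_force: [0.7, -0.5, -0.1]
gripper_width: 0.0882
[-1.790e-01  3.730e-01  1.665e+00  2.000e-03  1.095e+00  1.000e-03] [0.5948 0.0124 0.1019] [ 0.68 -0.49 -0.08]
[[ 1.807e-01  9.835e-01  8.400e-03]
 [ 9.835e-01 -1.807e-01  2.000e-04]
 [ 1.700e-03  8.300e-03 -1.000e+00]]
tilt fix deg [-0.01  0.48  0.  ]
(np.float64(326.63169130781614), np.float64(255.59011699469204))
```

View pics/w12.png

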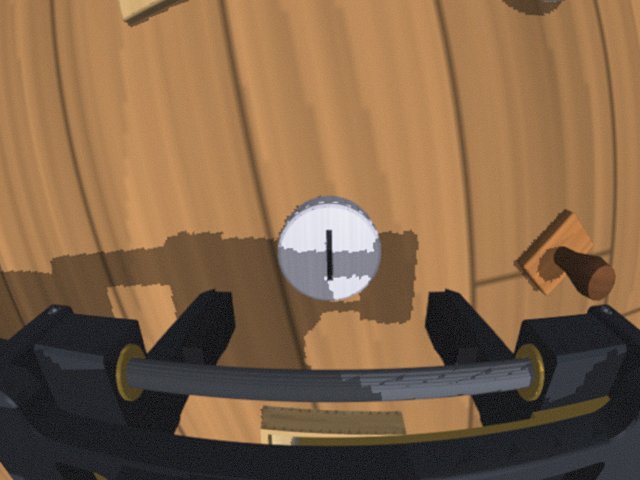

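The lid is centred between the open fingers at about (330,253). I'll descend and grip it by the rim.

```bash
python3 -m pendant '[[0.001,0.001,-0.03,0,0.48,0,0.088],[0,0,-0.03,0,0,0,0.088],[0,0,-0.025,0,0,0,0.088],[0,0,-0.008,0,0,0,0.088],[0,0,-0.003,0,0,0,0.088],[0,0,0,0,0,0,0.05],[0,0,0,0,0,0,0.05],[0,0,0,0,0,0,0.05],[0,0,0,0,0,0,0.05],[0,0,0,0,0,0,0.05]]' 45
python3 - <<'E'
from h import *
from scipy.spatial.transform import Rotation as R
s=bot.read_state(); print(s['joints'].round(3),s['position'].round(4),s['wrist_force'].round(2),s['gripper_width'])
M=R.from_quat(s['orientation']).as_matrix(); z=M[:,2]; print('tilt fix deg',np.degrees(np.cross(z,[0,0,-1])).round(2))
im=bot.grab_frame('wrist'); save('w13',im)
E
```

```text
t: 13.7
position: [0.5985, 0.0129, 0.0079]
orientation: [0.768, 0.64, 0.001, 0.001]
wrist_force: [-1.8, 0.9, 6.9]
gripper_width: 0.0658
[-0.177  0.528  1.673  0.     0.937  0.005] [0.5985 0.0129 0.0079] [-1.8   0.89  6.94] 0.06579568180624414
tilt fix deg [0.03 0.18 0.  ]
```

View pics/w13.png

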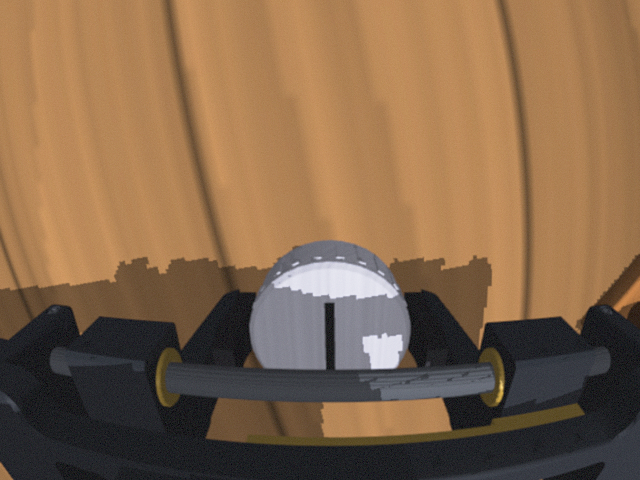

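The lid is gripped on its diameter with the slot at (330,335). I'll check its offset from the TCP, then lift and look at the jar.

Run:
```python
from h import *
from scipy.spatial.transform import Rotation as R
s=bot.read_state(); M=R.from_quat(s['orientation']).as_matrix(); c=bot.get_calibration('wrist'); im=cv2.imread('pics/w13.png')
for v in (260,262,264): 
    P=onplane(c,330,v,'wrist',.028); print(v,((P-s['position'])@M[:,:2]).round(4))
for u,v in [(250,320),(410,320),(248,330),(411,330)]:
    P=onplane(c,u,v,'wrist',.028); print(u,((P-s['position'])@M[:,:2]).round(4))
print('slot top end',((onplane(c,329,303,'wrist',.028)-s['position'])@M[:,:2]).round(4))
save('w13z',cv2.resize(im[220:380,220:440,::-1],(800,582)))
```

```text
260 [0.0326 0.0007]
262 [0.0319 0.0007]
264 [0.0311 0.0007]
250 [ 0.0068 -0.0313]
410 [0.0066 0.0327]
248 [ 0.002  -0.0326]
411 [0.0019 0.0336]
slot top end [0.0149 0.0003]
```

View pics/w13z.png

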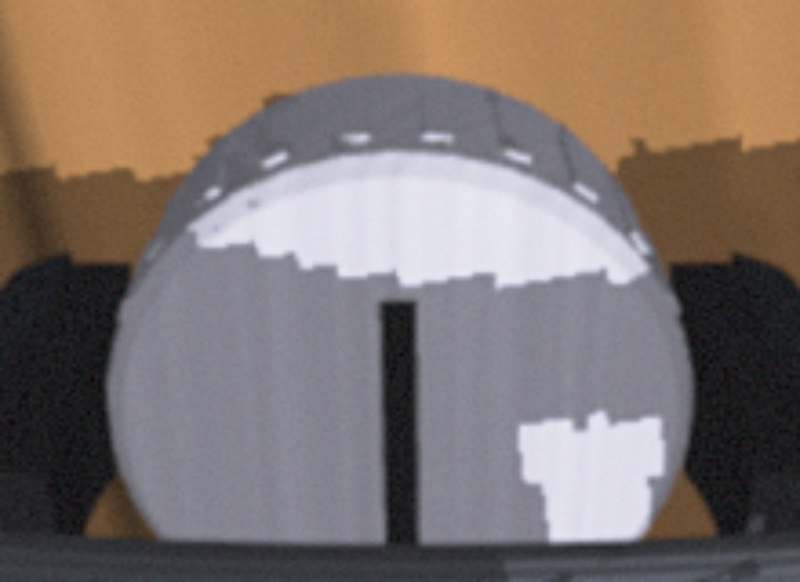

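```bash
python3 -m pendant '[[0,0,0.005,0,0,0,0.05],[0,0,0.015,0,0,0,0.05],[0,0,0.035,0,0,0,0.05],[0,0,0.04,0,0,0,0.05],[0,0,0.04,0,0,0,0.05],[0,0,0.04,0,0,0,0.05],[0,0.02,0.035,0,0,0,0.05],[-0.004,0.03,0,0,0,0,0.05],[-0.004,0.03,0,0,0,0,0.05],[-0.004,0.03,0,0,0,0,0.05]]'
python3 - <<'E'
from h import *
s=bot.read_state(); print(s['joints'].round(3),s['position'].round(4),s['wrist_force'].round(2))
c=bot.get_calibration('wrist'); np.savez('w14.npz',**{k:np.array(v) for k,v in c.items()})
im=bot.grab_frame('wrist'); save('w14',im)
im=bot.grab_frame('scene'); save('s14',im)
E
```

```text
t: 14.58
position: [0.5856, 0.124, 0.2179]
orientation: [0.769, 0.64, 0.001, 0.001]
wrist_force: [0.4, -0.7, -0.6]
gripper_width: 0.0659
[0.011 0.249 1.569 0.    1.32  0.193] [0.5856 0.124  0.2179] [ 0.41 -0.68 -0.6 ]
```

View pics/w14.png

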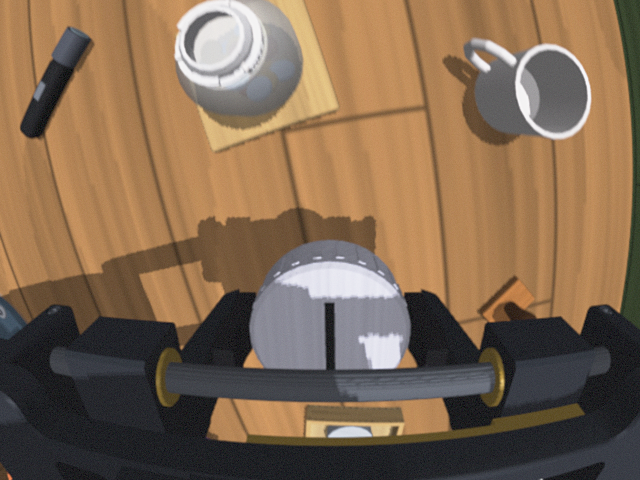

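View pics/s14.png

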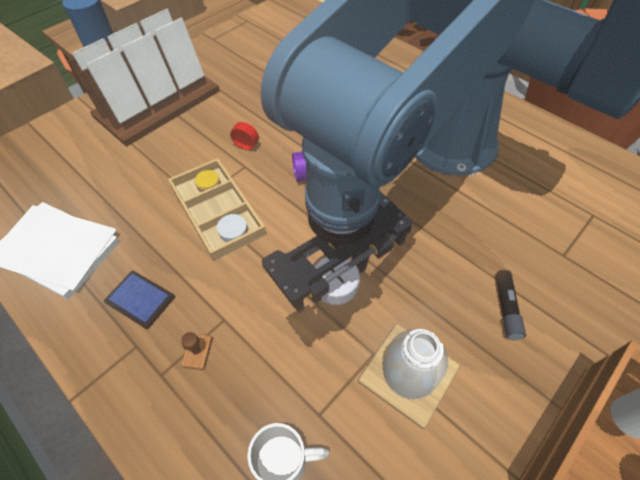

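The wrist view shows the jar neck at (220,40), at the image edge. I'll come closer so it sits straight ahead for a precise fix.

```bash
python3 -m pendant '[[-0.012,0.011,-0.004,0,0,0,0.05],[-0.012,0.011,-0.004,0,0,0,0.05],[-0.012,0.011,-0.004,0,0,0,0.05],[-0.012,0.011,-0.004,0,0,0,0.05],[-0.012,0.011,-0.004,0,0,0,0.05],[0,0,0,0,0,0,0.05],[0,0,0,0,0,0,0.05],[0,0,0,0,0,0,0.05],[0,0,0,0,0,0,0.05],[0,0,0,0,0,0,0.05]]'
python3 - <<'E'
from h import *
s=bot.read_state(); print(s['joints'].round(3),s['position'].round(4),s['wrist_force'].round(2))
c=bot.get_calibration('wrist'); np.savez('w15.npz',**{k:np.array(v) for k,v in c.items()})
im=bot.grab_frame('wrist'); save('w15',im); save('w15z',cv2.resize(im[0:240,200:460],(650,600),interpolation=cv2.INTER_CUBIC))
im=bot.grab_frame('top'); save('t15',im)
E
```

```text
t: 15.52
position: [0.526, 0.1775, 0.1964]
orientation: [0.769, 0.64, 0.0, 0.0]
wrist_force: [0.6, 0.7, -1.1]
gripper_width: 0.0651
[ 0.112  0.178  1.7   -0.     1.263  0.294] [0.526  0.1775 0.1964] [ 0.55  0.68 -1.12]
```

View pics/w15.png

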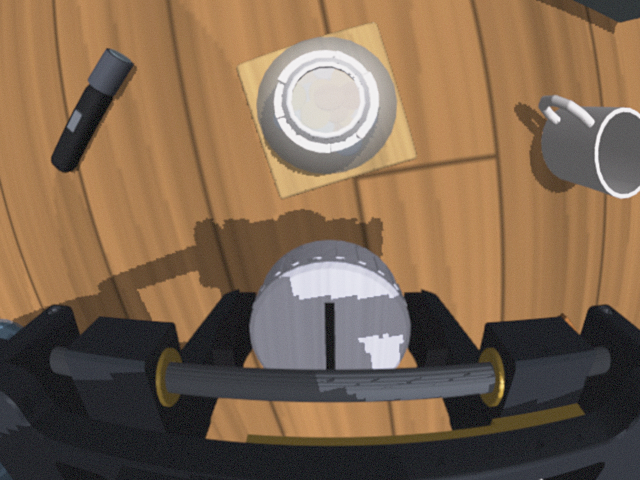

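View pics/w15z.png

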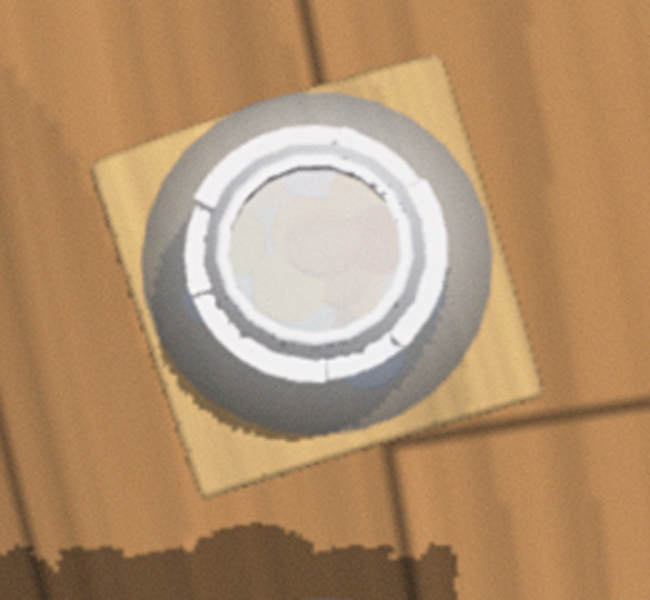

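Run:
```python
from h import *
from scipy.spatial.transform import Rotation as R
c=dict(np.load('w15.npz')); s=bot.read_state(); M=R.from_quat(s['orientation']).as_matrix()
g=lambda x,y,z: onplane(c,200+x/2.5,y/2.5,'wrist',z)
def circ(pts,z):
    P=np.array([g(*p,z)[:2] for p in pts]); A=np.c_[2*P,np.ones(len(P))]; q=np.linalg.lstsq(A,(P**2).sum(1),rcond=None)[0]; return q[:2].round(4), np.sqrt(q[2]+q[0]**2+q[1]**2).round(4)
print('lip outer',circ([(216,250),(412,250),(314,154),(314,346)],.144))
print('hole',circ([(230,250),(400,250),(315,167),(315,335)],.144))
for z in(.13,.134,.137): print('thr',z,circ([(186,254),(447,254),(316,126),(316,383)],z))
print('jar body',circ([(142,263),(492,263),(316,93),(316,435)],.075))
print('board',np.mean([g(*p,.015) for p in [(93,160),(436,57),(541,390),(206,495)]],0).round(4))
for v in (261,262,263):
    P=onplane(c,330,v,'wrist',s['position'][2]+.020); print(v,((P-s['position'])@M[:,:2]).round(4))
print(s['position'],M[:,:2].round(3))
```

```text
lip outer (array([0.5417, 0.2704]), np.float64(0.0207))
hole (array([0.5419, 0.2701]), np.float64(0.018))
thr 0.13 (array([0.5421, 0.2702]), np.float64(0.0297))
thr 0.134 (array([0.5421, 0.27  ]), np.float64(0.0291))
thr 0.137 (array([0.5421, 0.2698]), np.float64(0.0287))
jar body (array([0.542 , 0.2709]), np.float64(0.0501))
board [0.5424 0.271  0.015 ]
261 [0.0321 0.0009]
262 [0.0317 0.0009]
263 [0.0313 0.0009]
[0.52580831 0.17760499 0.19617292] [[ 0.182  0.983]
 [ 0.983 -0.182]
 [ 0.     0.001]]
```

All the wrist-view circles agree: the jar axis is at about (0.542, 0.270). I move over it and come down close.

```bash
python3 -m pendant '[[0.004,0.0235,0,0,0,0,0.05],[0.004,0.0235,0,0,0,0,0.05],[0.004,0.0235,0,0,0,0,0.05],[0.0036,0.0236,0,0,0,0,0.05],[0,0,-0.02,0,0,0,0.05],[0,0,-0.015,0,0,0,0.05],[0,0,-0.006,0,0,0,0.05],[0,0,0,0,0,0,0.05],[0,0,0,0,0,0,0.05],[0,0,0,0,0,0,0.05]]'
python3 - <<'E'
from h import *
s=bot.read_state(); print(s['joints'].round(3),s['position'].round(4),s['wrist_force'].round(2))
im=bot.grab_frame('wrist'); save('w16',im)
im=bot.grab_frame('scene'); save('s16',cv2.resize(im[270:420,330:530],(800,600)))
E
```

```text
t: 16.45
position: [0.5417, 0.272, 0.1561]
orientation: [0.769, 0.64, 0.001, 0.001]
wrist_force: [-0.1, -0.1, -0.9]
gripper_width: 0.0659
[ 0.27   0.33   1.599 -0.     1.211  0.452] [0.5417 0.272  0.1561] [-0.08 -0.09 -0.87]
```

View pics/s16.png

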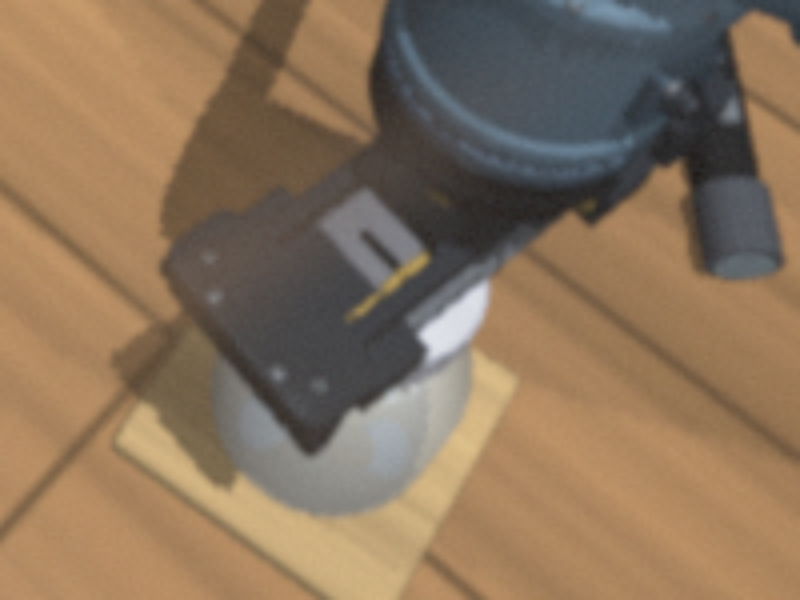

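```bash
python3 -m pendant '[[0,0,-0.003,0,0,0,0.05],[0,0,-0.003,0,0,0,0.05],[0,0,-0.002,0,0,0,0.05],[0,0,-0.0015,0,0,0,0.05],[0,0,-0.001,0,0,0,0.05],[0,0,-0.001,0,0,0,0.05],[0,0,-0.001,0,0,0,0.05],[0,0,-0.001,0,0,0,0.05],[0,0,0,0,0,0,0.05],[0,0,0,0,0,0,0.05]]'
python3 -c "
from h import *
s=bot.read_state(); print(s['joints'].round(3),s['position'].round(4),s['wrist_force'].round(2),s['ft_torque'].round(2))"
```

```text
t: 17.38
position: [0.541, 0.2722, 0.1416]
orientation: [0.768, 0.64, 0.0, 0.0]
wrist_force: [-0.2, -0.6, -0.5]
gripper_width: 0.0656
[ 0.27   0.347  1.609 -0.     1.185  0.452] [0.541  0.2722 0.1416] [-0.25 -0.55 -0.55] [-0.04  0.07  0.01]
```

```bash
python3 -m pendant '[[0,0,-0.0007,0,0,0,0.05],[0,0,-0.0007,0,0,0,0.05],[0,0,-0.0007,0,0,0,0.05],[0,0,-0.0007,0,0,0,0.05],[0,0,0,0,0,0,0.05],[0,0,0,0,0,0,0.05],[0,0,0,0,0,0,0.05],[0,0,0,0,0,0,0.05],[0,0,0,0,0,0,0.05],[0,0,0,0,0,0,0.05]]'
python3 -c "
from h import *
s=bot.read_state(); print(s['joints'].round(3),s['position'].round(4),s['wrist_force'].round(2),s['ft_torque'].round(2))"
```

```text
t: 18.22
position: [0.5411, 0.2722, 0.1412]
orientation: [0.768, 0.64, 0.001, 0.001]
wrist_force: [-7.5, -2.3, 14.7]
gripper_width: 0.0655
[ 2.710e-01  3.470e-01  1.609e+00 -1.000e-03  1.184e+00  4.520e-01] [0.5411 0.2722 0.1412] [-7.54 -2.28 14.7 ] [-0.5   1.19 -0.05]
```

It rests on the threads (lid_center 32.3 mm above jar_neck). I ease the push and start turning anticlockwise.

```bash
python3 -m pendant '[[-0.0006,-0.0002,0.0012,0,0,0,0.05],[0,0,0,0,0,3,0.05],[0,0,0,0,0,3,0.05],[0,0,0.0001,0,0,3,0.05],[0,0,0.0001,0,0,3,0.05],[0,0,0.0001,0,0,3,0.05],[0,0,0.0001,0,0,3,0.05],[0,0,0.0001,0,0,3,0.05],[0,0,0.0001,0,0,3,0.05],[0,0,0,0,0,0,0.05]]'
python3 -c "
from h import *
s=bot.read_state(); print(s['joints'].round(3),s['position'].round(4),s['wrist_force'].round(2),s['ft_torque'].round(2))"
```

```text
t: 19.05
position: [0.5416, 0.2726, 0.1419]
orientation: [0.618, 0.786, 0.002, 0.001]
wrist_force: [1.5, 1.4, 5.3]
gripper_width: 0.0655
[2.700e-01 3.460e-01 1.609e+00 1.000e-03 1.182e+00 3.100e-02] [0.5416 0.2726 0.1419] [1.54 1.39 5.26] [ 0.23 -0.1  -0.05]
```

```bash
python3 -m pendant '[[0,0,0.0001,0,0,3,0.05],[0,0,0.0001,0,0,3,0.05],[0,0,0.0001,0,0,3,0.05],[0,0,0.0001,0,0,3,0.05],[0,0,0.0001,0,0,3,0.05],[0,0,0.0001,0,0,3,0.05],[0,0,0.0001,0,0,3,0.05],[0,0,0.0001,0,0,3,0.05],[0,0,0.0001,0,0,3,0.05],[0,0,0,0,0,0,0.05]]'
python3 -c "
from h import *
s=bot.read_state(); print(s['joints'].round(3),s['position'].round(4),s['wrist_force'].round(2),s['ft_torque'].round(2))
save('w20',bot.grab_frame('wrist'))"
```

```text
t: 19.88
position: [0.5398, 0.2717, 0.1408]
orientation: [0.418, 0.909, -0.0, -0.0]
wrist_force: [-0.5, -0.5, -0.2]
gripper_width: 0.0656
[ 0.27   0.346  1.611  0.     1.185 -0.439] [0.5398 0.2717 0.1408] [-0.51 -0.54 -0.17] [-0.03 -0.01 -0.05]
```

View pics/w20.png

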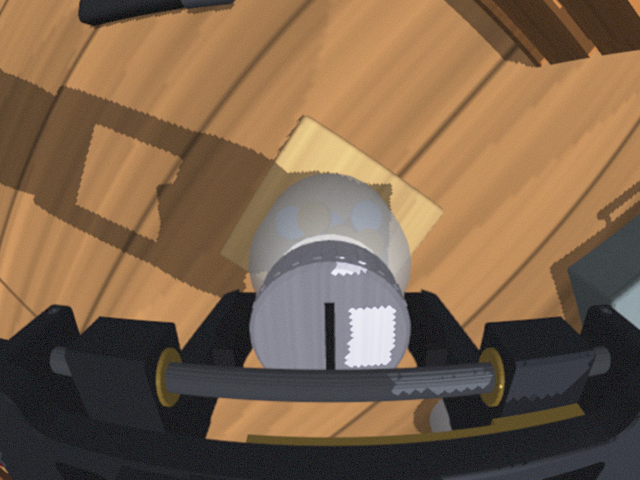

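The push force vanished at about 50° anticlockwise, so the lugs have passed the thread ends. I lower to confirm the drop.

```bash
python3 -m pendant '[[0,0,-0.0006,0,0,0,0.05],[0,0,-0.0006,0,0,0,0.05],[0,0,-0.0006,0,0,0,0.05],[0,0,-0.0006,0,0,0,0.05],[0,0,-0.0006,0,0,0,0.05],[0,0,-0.0005,0,0,0,0.05],[0,0,0,0,0,0,0.05],[0,0,0,0,0,0,0.05],[0,0,0,0,0,0,0.05],[0,0,0,0,0,0,0.05]]'
python3 -c "
from h import *
s=bot.read_state(); print(s['joints'].round(3),s['position'].round(4),s['wrist_force'].round(2),s['ft_torque'].round(2))"
```

```text
t: 20.77
position: [0.5404, 0.2719, 0.1396]
orientation: [0.418, 0.908, 0.0, 0.0]
wrist_force: [-4.7, -1.6, 10.5]
gripper_width: 0.0654
[ 0.27   0.348  1.612  0.     1.181 -0.437] [0.5404 0.2719 0.1396] [-4.65 -1.61 10.52] [-0.42  0.86 -0.02]
```

It stopped at lid_center 30.7 mm, so that was only the 2.5 mm slip off a stop block. The side force says to shift to −x. I continue anticlockwise.

```bash
python3 -m pendant '[[-0.001,-0.0004,0.0005,0,0,2,0.05],[0,0,0.0002,0,0,3,0.05],[0,0,0.0002,0,0,3,0.05],[0,0,0.0002,0,0,3,0.05],[0,0,0.0002,0,0,3,0.05],[0,0,0.0002,0,0,3,0.05],[0,0,0.0002,0,0,3,0.05],[0,0,0.0002,0,0,3,0.05],[0,0,0,0,0,0,0.05],[0,0,0,0,0,0,0.05]]'
python3 -c "
from h import *
s=bot.read_state(); print(s['joints'].round(3),s['position'].round(4),s['wrist_force'].round(2),s['ft_torque'].round(2))"
```

```text
t: 21.6
position: [0.5393, 0.2715, 0.1397]
orientation: [0.229, 0.973, 0.0, -0.0]
wrist_force: [-0.0, 0.5, -1.4]
gripper_width: 0.0657
[ 2.700e-01  3.460e-01  1.614e+00  1.000e-03  1.181e+00 -8.380e-01] [0.5393 0.2715 0.1397] [-0.05  0.52 -1.41] [ 0.06  0.03 -0.01]
```

```bash
python3 -m pendant '[[0,0,-0.0006,0,0,0,0.05],[0,0,-0.0006,0,0,0,0.05],[0,0,-0.0006,0,0,0,0.05],[0,0,-0.0006,0,0,0,0.05],[0,0,-0.0004,0,0,0,0.05],[0,0,0,0,0,0,0.05],[0,0,0,0,0,0,0.05],[0,0,0,0,0,0,0.05],[0,0,0,0,0,0,0.05],[0,0,0,0,0,0,0.05]]'
python3 -c "
from h import *
s=bot.read_state(); print(s['position'].round(4),s['wrist_force'].round(2),s['ft_torque'].round(2))"
```

```text
t: 22.43
position: [0.5394, 0.2716, 0.1383]
orientation: [0.229, 0.973, 0.0, 0.0]
wrist_force: [-4.3, -1.5, 8.1]
gripper_width: 0.0654
[0.5394 0.2716 0.1383] [-4.32 -1.54  8.13] [-0.21  0.57 -0.04]
```

```bash
python3 -m pendant '[[-0.0006,-0.0002,0,0,0,0,0.05],[-0.0006,-0.0002,0,0,0,0,0.05],[0,0,0,0,0,0,0.05],[0,0,0,0,0,0,0.05],[0,0,0,0,0,0,0.05],[0,0,0,0,0,0,0.05],[0,0,0,0,0,0,0.05],[0,0,0,0,0,0,0.05],[0,0,0,0,0,0,0.05],[0,0,0,0,0,0,0.05]]'
python3 -c "
from h import *
s=bot.read_state(); print(s['position'].round(4),s['wrist_force'].round(2),s['ft_torque'].round(2))"
```

```text
t: 23.27
position: [0.5393, 0.2715, 0.1383]
orientation: [0.229, 0.974, 0.001, 0.001]
wrist_force: [0.4, 0.5, 5.7]
gripper_width: 0.0654
[0.5393 0.2715 0.1383] [0.4  0.47 5.72] [ 0.07 -0.12  0.  ]
```

```bash
python3 -m pendant '[[0,0,0,0,0,3,0.05],[0,0,0,0,0,3,0.05],[0,0,0,0,0,3,0.05],[0,0,0,0,0,3,0.05],[0,0,0,0,0,0,0.05],[0,0,0,0,0,0,0.05],[0,0,0,0,0,0,0.05],[0,0,0,0,0,0,0.05],[0,0,0,0,0,0,0.05],[0,0,0,0,0,0,0.05]]'
python3 -c "
from h import *
s=bot.read_state(); print(s['position'].round(4),s['wrist_force'].round(2),s['ft_torque'].round(2),s['joints'].round(3))"
```

```text
t: 24.1
position: [0.5394, 0.2714, 0.1391]
orientation: [0.125, 0.992, 0.001, 0.002]
wrist_force: [-1.5, -1.3, 10.6]
gripper_width: 0.0656
[0.5394 0.2714 0.1391] [-1.47 -1.29 10.64] [-0.13  0.15  0.1 ] [ 0.27   0.345  1.617  0.     1.176 -1.05 ]
```

It climbed 0.8 mm in 12°, exactly the thread pitch, so it's on the ramp. I continue anticlockwise.

```bash
python3 -m pendant '[[0,0,0.0005,0,0,2.5,0.05],[0,0,0.0002,0,0,2.5,0.05],[0,0,0.0002,0,0,2.5,0.05],[0,0,0.0002,0,0,2.5,0.05],[0,0,0.0002,0,0,2.5,0.05],[0,0,0.0002,0,0,2.5,0.05],[0,0,0,0,0,0,0.05],[0,0,0,0,0,0,0.05],[0,0,0,0,0,0,0.05],[0,0,0,0,0,0,0.05]]'
python3 -c "
from h import *
s=bot.read_state(); print(s['position'].round(4),s['wrist_force'].round(2),s['ft_torque'].round(2),s['joints'].round(3))"
```

```text
t: 24.93
position: [0.5392, 0.2711, 0.14]
orientation: [-0.005, 1.0, 0.0, 0.001]
wrist_force: [-0.8, -1.1, 8.1]
gripper_width: 0.0653
[0.5392 0.2711 0.14  ] [-0.83 -1.08  8.13] [-0.22  0.07  0.12] [ 0.269  0.344  1.617  0.     1.179 -1.311]
```

```bash
python3 -m pendant '[[0,0,0.0001,0,0,2.5,0.05],[0,0,0.0002,0,0,2.5,0.05],[0,0,0.0002,0,0,2.5,0.05],[0,0,0.0001,0,0,2.5,0.05],[0,0,0.0002,0,0,2.5,0.05],[0,0,0.0002,0,0,2.5,0.05],[0,0,0.0001,0,0,2.5,0.05],[0,0,0.0002,0,0,2.5,0.05],[0,0,0,0,0,0,0.05],[0,0,0,0,0,0,0.05]]'
python3 -c "
from h import *
s=bot.read_state(); print(s['position'].round(4),s['wrist_force'].round(2),s['ft_torque'].round(2),s['joints'].round(3))"
```

```text
t: 25.77
position: [0.5392, 0.2709, 0.1413]
orientation: [-0.179, 0.984, -0.0, 0.001]
wrist_force: [-0.9, -1.8, 9.2]
gripper_width: 0.0655
[0.5392 0.2709 0.1413] [-0.9  -1.79  9.2 ] [-0.34  0.11  0.08] [ 0.269  0.342  1.616 -0.     1.181 -1.661]
```

```bash
python3 -m pendant '[[0,0,0.0001,0,0,2.5,0.05],[0,0,0.0002,0,0,2.5,0.05],[0,0,0.0002,0,0,2.5,0.05],[0,0,0.0002,0,0,2.5,0.05],[0,0,0.0002,0,0,2.5,0.05],[0,0,0.0002,0,0,2.5,0.05],[0,0,0.0002,0,0,2.5,0.05],[0,0,0,0,0,0,0.05],[0,0,0,0,0,0,0.05],[0,0,0,0,0,0,0.05]]'
python3 -c "
from h import *
s=bot.read_state(); print(s['position'].round(4),s['wrist_force'].round(2),s['ft_torque'].round(2),s['joints'].round(3))"
```

```text
t: 26.6
position: [0.5389, 0.2707, 0.1422]
orientation: [-0.326, 0.945, -0.0, 0.001]
wrist_force: [-0.2, -2.0, 6.9]
gripper_width: 0.0654
[0.5389 0.2707 0.1422] [-0.22 -2.01  6.92] [-0.33  0.13  0.14] [ 2.690e-01  3.410e-01  1.615e+00 -1.000e-03  1.184e+00 -1.966e+00]
```

```bash
python3 -m pendant '[[0,0,0,0,0,2,0.05],[0,0,0.0001,0,0,2,0.05],[0,0,0.0001,0,0,2,0.05],[0,0,0.0001,0,0,2,0.05],[0,0,0.0001,0,0,2,0.05],[0,0,0,0,0,0,0.05],[0,0,0,0,0,0,0.05],[0,0,0,0,0,0,0.05],[0,0,0,0,0,0,0.05],[0,0,0,0,0,0,0.05]]'
python3 -c "
from h import *
s=bot.read_state(); print(s['position'].round(4),s['wrist_force'].round(2),s['ft_torque'].round(2),s['joints'].round(3))"
```

```text
t: 27.43
position: [0.538, 0.2704, 0.1413]
orientation: [-0.407, 0.913, -0.0, -0.001]
wrist_force: [-0.9, -4.7, 2.1]
gripper_width: 0.0657
[0.538  0.2704 0.1413] [-0.92 -4.73  2.06] [-0.88  0.2  -0.08] [ 2.690e-01  3.420e-01  1.616e+00 -1.000e-03  1.185e+00 -2.139e+00]
```

The vertical load vanished again at the ramp's top: this is the real drop. I nudge 5° further and lower.

```bash
python3 -m pendant '[[0,-0.0007,0,0,0,2.5,0.05],[0,0,-0.0005,0,0,2.5,0.05],[0,0,-0.001,0,0,0,0.05],[0,0,-0.001,0,0,0,0.05],[0,0,-0.001,0,0,0,0.05],[0,0,-0.0005,0,0,0,0.05],[0,0,0,0,0,0,0.05],[0,0,0,0,0,0,0.05],[0,0,0,0,0,0,0.05],[0,0,0,0,0,0,0.05]]'
python3 -c "
from h import *
s=bot.read_state(); print(s['position'].round(4),s['wrist_force'].round(2),s['ft_torque'].round(2),s['joints'].round(3))"
```

```text
t: 28.27
position: [0.5389, 0.2701, 0.1378]
orientation: [-0.446, 0.895, -0.0, 0.0]
wrist_force: [2.4, -4.3, 1.6]
gripper_width: 0.0656
[0.5389 0.2701 0.1378] [ 2.4  -4.33  1.59] [-0.84 -0.38 -0.  ] [ 0.268  0.346  1.619 -0.     1.176 -2.227]
```

```bash
python3 -m pendant '[[0,-0.0005,-0.0005,0,0,0,0.05],[0,0,-0.0005,0,0,0,0.05],[0,0,-0.0005,0,0,0,0.05],[0,0,-0.0005,0,0,0,0.05],[0,0,0,0,0,0,0.05],[0,0,0,0,0,0,0.05],[0,0,0,0,0,0,0.05],[0,0,0,0,0,0,0.05],[0,0,0,0,0,0,0.05],[0,0,0,0,0,0,0.05]]'
python3 -c "
from h import *
s=bot.read_state(); print(s['position'].round(4),s['wrist_force'].round(2),s['ft_torque'].round(2),s['joints'].round(3))"
```

```text
t: 29.1
position: [0.5388, 0.2699, 0.1366]
orientation: [-0.447, 0.895, -0.0, 0.001]
wrist_force: [-0.3, -5.6, 6.5]
gripper_width: 0.0655
[0.5388 0.2699 0.1366] [-0.26 -5.62  6.53] [-0.76 -0.2   0.02] [ 0.268  0.347  1.62   0.     1.173 -2.229]
```

The lid is in: lid_center 27.7 mm, inside the 27–29 mm drop window. Now I turn clockwise, following the pitch (0.067 mm/deg).

```bash
python3 -m pendant '[[0,-0.0006,0.0002,0,0,-3,0.05],[0,0,-0.0002,0,0,-3,0.05],[0,0,-0.0002,0,0,-3,0.05],[0,0,-0.0002,0,0,-3,0.05],[0,0,-0.0002,0,0,-3,0.05],[0,0,-0.0002,0,0,-3,0.05],[0,0,-0.0002,0,0,-3,0.05],[0,0,-0.0002,0,0,-3,0.05],[0,0,0,0,0,0,0.05],[0,0,0,0,0,0,0.05]]'
python3 -c "
from h import *
s=bot.read_state(); print(s['position'].round(4),s['wrist_force'].round(2),s['ft_torque'].round(2),s['joints'].round(3))"
```

```text
t: 29.93
position: [0.5385, 0.2703, 0.135]
orientation: [-0.252, 0.968, 0.001, 0.001]
wrist_force: [1.3, 1.6, 4.9]
gripper_width: 0.0653
[0.5385 0.2703 0.135 ] [1.34 1.55 4.92] [ 0.31 -0.34 -0.11] [ 0.267  0.348  1.622  0.002  1.17  -1.813]
```

```bash
python3 -m pendant '[[0,0,-0.0002,0,0,-3,0.05],[0,0,-0.0002,0,0,-3,0.05],[0,0,-0.0002,0,0,-3,0.05],[0,0,-0.0002,0,0,-3,0.05],[0,0,-0.0002,0,0,-3,0.05],[0,0,-0.0002,0,0,-3,0.05],[0,0,-0.0002,0,0,-3,0.05],[0,0,-0.0002,0,0,-3,0.05],[0,0,-0.0002,0,0,-3,0.05],[0,0,-0.0002,0,0,-3,0.05]]'
python3 -c "
from h import *
s=bot.read_state(); print(s['position'].round(4),s['wrist_force'].round(2),s['ft_torque'].round(2),s['joints'].round(3))"
```

```text
t: 30.77
position: [0.5375, 0.2704, 0.133]
orientation: [0.008, 1.0, 0.001, -0.0]
wrist_force: [-3.2, 1.0, 8.8]
gripper_width: 0.0655
[0.5375 0.2704 0.133 ] [-3.16  0.99  8.77] [0.33 0.4  0.13] [ 0.268  0.35   1.624  0.002  1.168 -1.287]
```

```bash
python3 -m pendant '[[0,0,-0.0001,0,0,-3,0.05],[0,0,-0.0002,0,0,-3,0.05],[0,0,-0.0002,0,0,-3,0.05],[0,0,-0.0002,0,0,-3,0.05],[0,0,-0.0002,0,0,-3,0.05],[0,0,-0.0002,0,0,-3,0.05],[0,0,0,0,0,0,0.05],[0,0,0,0,0,0,0.05],[0,0,0,0,0,0,0.05],[0,0,0,0,0,0,0.05]]'
python3 -c "
from h import *
s=bot.read_state(); print(s['position'].round(4),s['wrist_force'].round(2),s['ft_torque'].round(2),s['joints'].round(3))"
```

```text
t: 31.6
position: [0.5378, 0.2705, 0.1318]
orientation: [0.164, 0.987, 0.001, -0.0]
wrist_force: [-1.7, 2.1, 7.3]
gripper_width: 0.0653
[0.5378 0.2705 0.1318] [-1.72  2.12  7.27] [0.44 0.16 0.02] [ 0.268  0.352  1.625  0.003  1.165 -0.976]
```

```bash
python3 -m pendant '[[0,0,-0.0002,0,0,-2,0.05],[0,0,-0.0001,0,0,-2,0.05],[0,0,-0.0002,0,0,-2,0.05],[0,0,-0.0001,0,0,-2,0.05],[0,0,-0.0001,0,0,-2,0.05],[0,0,-0.0001,0,0,-2,0.05],[0,0,0,0,0,0,0.05],[0,0,0,0,0,0,0.05],[0,0,0,0,0,0,0.05],[0,0,0,0,0,0,0.05]]'
python3 -c "
from h import *
s=bot.read_state(); print(s['position'].round(4),s['wrist_force'].round(2),s['ft_torque'].round(2),s['joints'].round(3))"
```

```text
t: 32.43
position: [0.5381, 0.2709, 0.131]
orientation: [0.266, 0.964, 0.002, 0.0]
wrist_force: [0.6, 3.2, 5.4]
gripper_width: 0.0654
[0.5381 0.2709 0.131 ] [0.64 3.18 5.36] [ 0.68 -0.07  0.01] [ 0.268  0.353  1.625  0.003  1.162 -0.766]
```

```bash
python3 -m pendant '[[0,0,-0.0001,0,0,-2,0.05],[0,0,-0.0001,0,0,-2,0.05],[0,0,-0.0001,0,0,-2,0.05],[0,0,-0.0001,0,0,-2,0.05],[0,0,-0.0001,0,0,-2,0.05],[0,0,0,0,0,0,0.05],[0,0,0,0,0,0,0.05],[0,0,0,0,0,0,0.05],[0,0,0,0,0,0,0.05],[0,0,0,0,0,0,0.05]]'
python3 -c "
from h import *
s=bot.read_state(); print(s['position'].round(4),s['wrist_force'].round(2),s['ft_torque'].round(2),s['joints'].round(3))"
```

```text
t: 33.27
position: [0.5377, 0.2725, 0.1308]
orientation: [0.346, 0.938, 0.002, -0.0]
wrist_force: [-0.7, 9.3, 6.5]
gripper_width: 0.0658
[0.5377 0.2725 0.1308] [-0.68  9.33  6.46] [1.59 0.1  2.21] [ 0.27   0.353  1.625  0.004  1.161 -0.595]
```

A firm stop: 2.2 N·m at lid_center ≈ 21.9 mm (nominal 22). I check for slip, then let go.

```bash
python3 -c "
from h import *
save('w30',bot.grab_frame('wrist'))"
python3 -m pendant '[[0,0,0,0,0,0,0.07],[0,0,0,0,0,0,0.078],[0,0,0,0,0,0,0.088],[0,0,0,0,0,0,0.088],[0,0,0,0,0,0,0.088],[0,0,0,0,0,0,0.088],[0,0,0.005,0,0,0,0.088],[0,0,0.02,0,0,0,0.088],[0,0,0.04,0,0,0,0.088],[0,0,0.04,0,0,0,0.088]]'
python3 -m pendant '[[-0.015,-0.03,0.01,0,0,0,0.088],[-0.015,-0.03,0,0,0,0,0.088],[-0.015,-0.03,0,0,0,0,0.088],[-0.015,-0.03,0,0,0,0,0.088],[-0.015,-0.03,0,0,0,0,0.088],[0,-0.03,0,0,0,0,0.088],[0,-0.03,0,0,0,0,0.088],[0,0,0,0,0,0,0.088],[0,0,0,0,0,0,0.088],[0,0,0,0,0,0,0.088]]'
python3 - <<'E'
from h import *
s=bot.read_state(); print(s['position'].round(4),s['wrist_force'].round(2),s['gripper_width'])
im=bot.grab_frame('scene'); save('s31',im); save('s31z',cv2.resize(im[300:450,340:490],(600,600)))
im=bot.grab_frame('top'); save('t31z',cv2.resize(im[160:260,160:260],(600,600)))
for n in ('scene','top'):
    c=bot.get_calibration(n); im=bot.grab_frame(n); p=proj(c,[.538,.270,.151],n)
    print(n,p,lidc(im,n,c,.151,[int(p[0]-28),int(p[1]-28),int(p[0]+28),int(p[1]+28)],185))
E
```

```text
t: 34.15
position: [0.5369, 0.2688, 0.2347]
orientation: [0.35, 0.937, -0.001, -0.002]
wrist_force: [1.0, -0.0, -0.0]
gripper_width: 0.088
t: 34.98
position: [0.4632, 0.0596, 0.2453]
orientation: [0.35, 0.937, 0.001, 0.0]
wrist_force: [0.8, 0.4, 0.2]
gripper_width: 0.0882
[0.4632 0.0596 0.2453] [0.78 0.37 0.23] 0.08819756890575306
scene (np.float64(425.0950865011189), np.float64(342.2386013659776)) (((425.9444274902344, 344.8866882324219), (39.48704147338867, 48.16494369506836), 136.1950225830078), array([0.5405, 0.2733, 0.151 ]), (541.2, 275.0, 36.6))
top (np.float64(195.6616492566464), np.float64(208.19359878443888)) (((195.50282287597656, 207.69607543945312), (26.989492416381836, 28.516910552978516), 26.063425064086914), array([0.5391, 0.2703, 0.151 ]), (539.2, 269.8, 30.4))
```

View pics/w30.png

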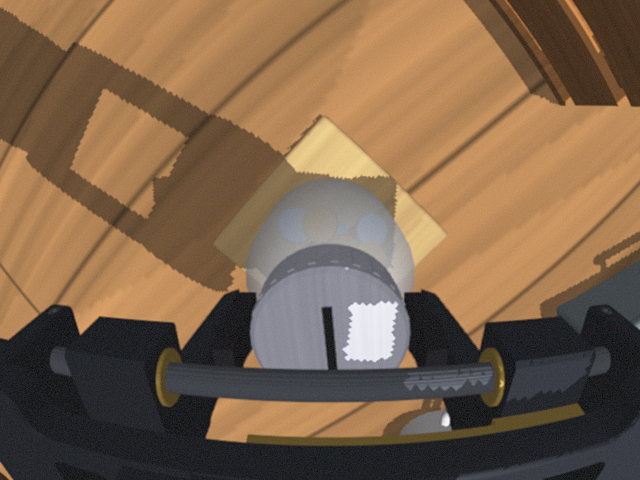

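View pics/s31.png

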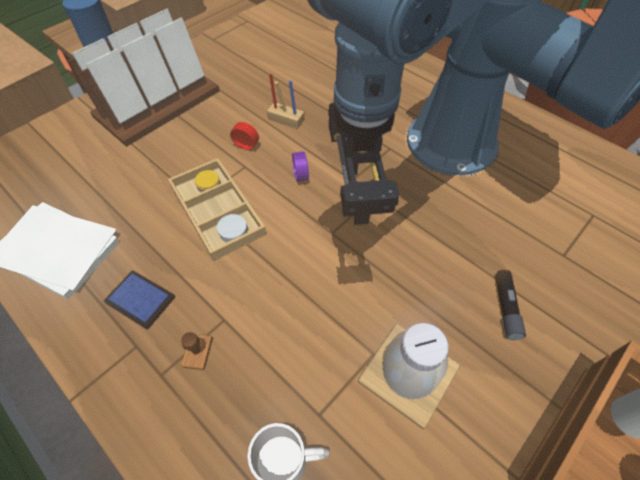

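View pics/s31z.png

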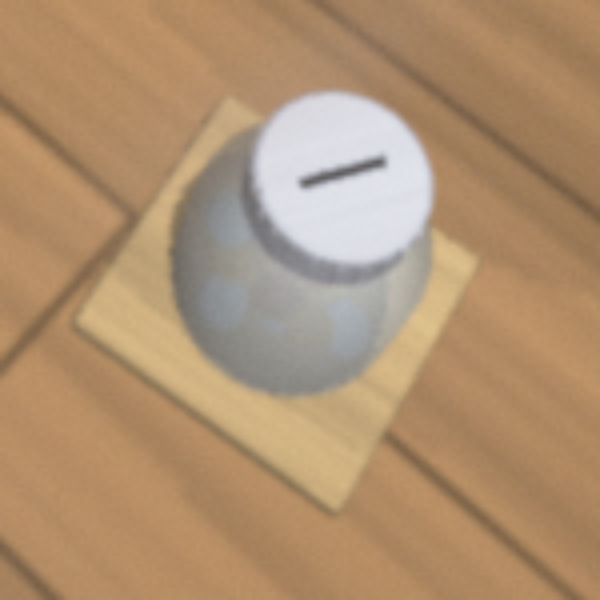

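View pics/t31z.png

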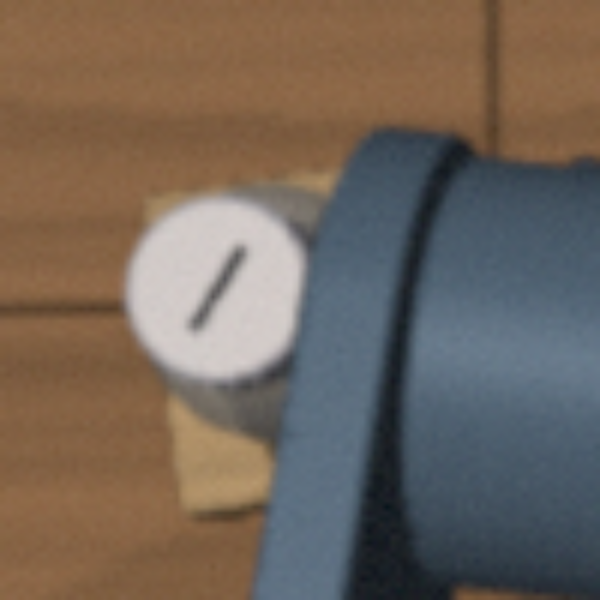

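The lid is level on the jar, with the slot visible and the tin and badges in place. I compare the slot angle before and after release, to be sure letting go didn't unscrew it.

Run:
```python
from h import *
def ang(im,n,c,z,win,thr):
    x0,y0,x1,y1=win; g=im[...,:3].max(2).astype(float)[y0:y1,x0:x1]
    w=np.clip(thr-g,0,None); ys,xs=np.nonzero(w>0); W=w[ys,xs]
    P=np.array([onplane(c,x0+x,y0+y,n,z)[:2] for x,y in zip(xs,ys)]); m=(P*W[:,None]).sum(0)/W.sum()
    C=np.cov(P.T,aweights=W); e,v=np.linalg.eigh(C); d=v[:,1]; return m.round(4),round(np.degrees(np.arctan2(d[1],d[0]))%180,1),(np.sqrt(e)*1000).round(1)
c=bot.get_calibration('top'); im=bot.grab_frame('top'); print(ang(im,'top',c,.151,(188,197,206,219),150))
c=bot.get_calibration('scene'); im=bot.grab_frame('scene'); print(ang(im,'scene',c,.151,(411,334,441,352),150))
# before release: camera pose from known tool pose
from scipy.spatial.transform import Rotation as R
s=bot.read_state(); cw=bot.get_calibration('wrist'); M=R.from_quat(s['orientation']).as_matrix(); Rc=np.array(cw['R'])
M2=R.from_quat(np.array([.346,.938,.002,0])/np.linalg.norm([.346,.938,.002])).as_matrix(); p2=np.array([.5377,.2725,.1308])
Rel=Rc@M; pc=-Rc.T@np.array(cw['t']); off=M.T@(pc-s['position']); R2=Rel@M2.T; t2=-R2@(p2+M2@off)
c2=dict(K=cw['K'],R=R2,t=t2); w=cv2.imread('pics/w30.png')[:,:,::-1]
print(ang(w,'wrist',c2,.151,(318,302,340,366),70))
```

```text
(array([0.5397, 0.2693]), np.float64(148.0), array([1. , 8.9]))
(array([0.5384, 0.2705]), np.float64(148.6), array([0.7, 9.1]))
(array([0.5393, 0.2721]), np.float64(144.1), array([0.9, 8.2]))
```

The slot sits at 148.3° now versus 144.1° before release, so letting go may have backed it off by about 4° (0.3 mm). There's time to re-tighten and release it with the grip unloaded.

```bash
python3 -m pendant '[[0.0126,0.0351,0,0,0,0,0.088],[0.0126,0.0351,0,0,0,0,0.088],[0.0126,0.0351,0,0,0,0,0.088],[0.0126,0.0351,0,0,0,0,0.088],[0.0126,0.0351,0,0,0,0,0.088],[0.0126,0.0351,-0.01,0,0,0,0.088],[0,0,-0.025,0,0,0,0.088],[0,0,-0.01,0,0,0,0.088],[0,0,0,0,0,0,0.088],[0,0,0,0,0,0,0.088]]'
python3 -c "
from h import *
s=bot.read_state(); print(s['position'].round(4),s['wrist_force'].round(2),s['joints'].round(3),s['orientation'].round(4))
save('w40',bot.grab_frame('wrist'))"
```

```text
t: 36.12
position: [0.5379, 0.2694, 0.1992]
orientation: [0.35, 0.937, -0.001, -0.001]
wrist_force: [-0.3, 0.0, -0.1]
gripper_width: 0.088
[0.5379 0.2694 0.1992] [-0.25  0.02 -0.07] [ 0.267  0.277  1.574  0.     1.293 -0.589] [ 3.496e-01  9.369e-01 -5.000e-04 -9.000e-04]
```

View pics/w40.png

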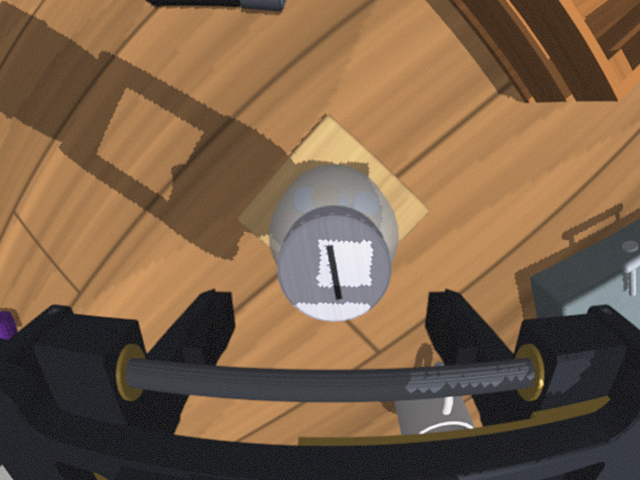

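```bash
python3 -m pendant '[[0.001,0.0012,-0.02,0,0,0,0.088],[0,0,-0.025,0,0,0,0.088],[0,0,-0.015,0,0,0,0.088],[0,0,-0.006,0,0,0,0.088],[0,0,-0.001,0,0,0,0.088],[0,0,0,0,0,0,0.05],[0,0,0,0,0,0,0.05],[0,0,0,0,0,0,0.05],[0,0,0,0,0,0,0.05],[0,0,0,0,0,0,0.05]]' 45
python3 -c "
from h import *
s=bot.read_state(); print(s['position'].round(4),s['wrist_force'].round(2),s['ft_torque'].round(2),s['joints'].round(3),s['gripper_width'])
save('w41',bot.grab_frame('wrist'))"
```

```text
t: 37.0
position: [0.5405, 0.2711, 0.1345]
orientation: [0.349, 0.937, 0.001, 0.001]
wrist_force: [-1.2, -2.7, 5.9]
gripper_width: 0.0654
[0.5405 0.2711 0.1345] [-1.25 -2.71  5.93] [-0.42  0.28  0.08] [ 0.269  0.353  1.617 -0.     1.169 -0.588] 0.06540337809119975
```

```bash
python3 -m pendant '[[0,0,0,0,0,-1.5,0.05],[0,0,-0.0001,0,0,-1.5,0.05],[0,0,-0.0001,0,0,-1.5,0.05],[0,0,-0.0001,0,0,-1.5,0.05],[0,0,0,0,0,0,0.05],[0,0,0,0,0,0,0.05],[0,0,0,0,0,0,0.05],[0,0,0,0,0,0,0.05],[0,0,0,0,0,0,0.05],[0,0,0,0,0,0,0.05]]'
python3 -c "
from h import *
s=bot.read_state(); print(s['position'].round(4),s['wrist_force'].round(2),s['ft_torque'].round(2),s['joints'].round(3),s['gripper_width'])
save('w42',bot.grab_frame('wrist'))"
```

```text
t: 37.88
position: [0.5408, 0.2706, 0.1343]
orientation: [0.396, 0.918, -0.0, 0.002]
wrist_force: [-0.7, -4.0, 6.1]
gripper_width: 0.0653
[0.5408 0.2706 0.1343] [-0.66 -3.99  6.11] [-0.81  0.13  1.9 ] [ 0.269  0.353  1.617 -0.003  1.169 -0.486] 0.06533828100313091
```

View pics/w42.png

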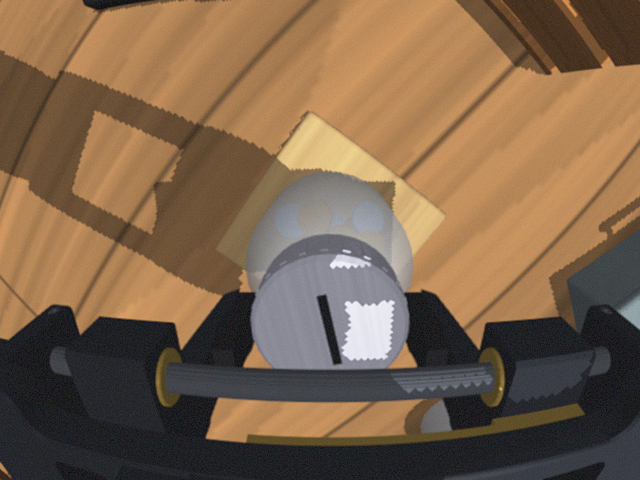

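The stop is reached again (1.9 N·m). I unload the twist gently and read it before opening.

```bash
python3 -m pendant '[[0,-0.0004,0,0,0,0.5,0.05],[0,-0.0003,0,0,0,0.5,0.05],[0,0,0,0,0,0,0.05],[0,0,0,0,0,0,0.05],[0,0,0,0,0,0,0.05],[0,0,0,0,0,0,0.05],[0,0,0,0,0,0,0.05],[0,0,0,0,0,0,0.05],[0,0,0,0,0,0,0.05],[0,0,0,0,0,0,0.05]]'
python3 -c "
from h import *
s=bot.read_state(); print(s['position'].round(4),s['wrist_force'].round(2),s['ft_torque'].round(2),s['orientation'].round(4))"
```

```text
t: 38.77
position: [0.5408, 0.2705, 0.1344]
orientation: [0.389, 0.921, 0.001, 0.002]
wrist_force: [-0.2, -3.4, 5.3]
gripper_width: 0.0657
[0.5408 0.2705 0.1344] [-0.25 -3.4   5.29] [-0.38  0.11  1.45] [3.885e-01 9.214e-01 6.000e-04 1.700e-03]
```

```bash
python3 -m pendant '[[0,-0.0003,0,0,0,0.5,0.05],[0,-0.0003,0.0003,0,0,0.5,0.05],[0,0,0.0003,0,0,0.5,0.05],[0,0,0,0,0,0,0.05],[0,0,0,0,0,0,0.05],[0,0,0,0,0,0,0.05],[0,0,0,0,0,0,0.05],[0,0,0,0,0,0,0.05],[0,0,0,0,0,0,0.05],[0,0,0,0,0,0,0.05]]' 10
python3 -c "
from h import *
s=bot.read_state(); print(s['position'].round(4),s['wrist_force'].round(2),s['ft_torque'].round(2),s['orientation'].round(4))"
```

```text
t: 39.6
position: [0.5408, 0.2703, 0.1345]
orientation: [0.378, 0.926, 0.001, 0.001]
wrist_force: [1.6, 0.4, 5.8]
gripper_width: 0.0662
[0.5408 0.2703 0.1345] [1.58 0.44 5.76] [ 0.21 -0.31 -0.03] [0.3781 0.9258 0.0013 0.0012]
```

The torque is now zero. I open straight and withdraw.

```bash
python3 -m pendant '[[0,0,0,0,0,0,0.068],[0,0,0,0,0,0,0.07],[0,0,0,0,0,0,0.078],[0,0,0,0,0,0,0.088],[0,0,0,0,0,0,0.088],[0,0,0.005,0,0,0,0.088],[0,0,0.02,0,0,0,0.088],[0,0,0.035,0,0,0,0.088],[0,0,0.02,0,0,0,0.088],[0,0,0.02,0,0,0,0.088]]'
python3 -m pendant '[[-0.015,-0.03,0.01,0,0,0,0.088],[-0.015,-0.03,0,0,0,0,0.088],[-0.015,-0.03,0,0,0,0,0.088],[-0.015,-0.03,0,0,0,0,0.088],[-0.015,-0.03,0,0,0,0,0.088],[0,-0.035,0,0,0,0,0.088],[0,-0.035,0,0,0,0,0.088],[0,-0.035,0,0,0,0,0.088],[0,0,0,0,0,0,0.088],[0,0,0,0,0,0,0.088]]'
python3 - <<'E'
from h import *
def ang(im,n,c,z,win,thr):
    x0,y0,x1,y1=win; g=im[...,:3].max(2).astype(float)[y0:y1,x0:x1]
    w=np.clip(thr-g,0,None); ys,xs=np.nonzero(w>0); W=w[ys,xs]
    P=np.array([onplane(c,x0+x,y0+y,n,z)[:2] for x,y in zip(xs,ys)]); m=(P*W[:,None]).sum(0)/W.sum()
    C=np.cov(P.T,aweights=W); e,v=np.linalg.eigh(C); d=v[:,1]; return m.round(4),round(np.degrees(np.arctan2(d[1],d[0]))%180,1),(np.sqrt(e)*1000).round(1)
c=bot.get_calibration('top'); im=bot.grab_frame('top'); print(ang(im,'top',c,.151,(188,197,206,219),150)); save('t50',im)
c=bot.get_calibration('scene'); im=bot.grab_frame('scene'); print(ang(im,'scene',c,.151,(411,334,441,352),150)); save('s50',im)
s=bot.read_state(); print(s['position'].round(3),s['wrist_force'].round(2))
E
```

```text
t: 40.43
position: [0.54, 0.2699, 0.2354]
orientation: [0.378, 0.926, 0.001, 0.001]
wrist_force: [-0.1, -0.1, -0.2]
gripper_width: 0.0881
t: 41.27
position: [0.4648, 0.0133, 0.2437]
orientation: [0.38, 0.925, 0.0, 0.0]
wrist_force: [1.2, -0.3, 0.1]
gripper_width: 0.0883
(array([0.5399, 0.2693]), np.float64(148.2), array([1. , 8.9]))
(array([0.5386, 0.2705]), np.float64(148.5), array([0.7, 9.1]))
[0.465 0.015 0.243] [0.19 0.56 0.23]
```

View pics/s50.png

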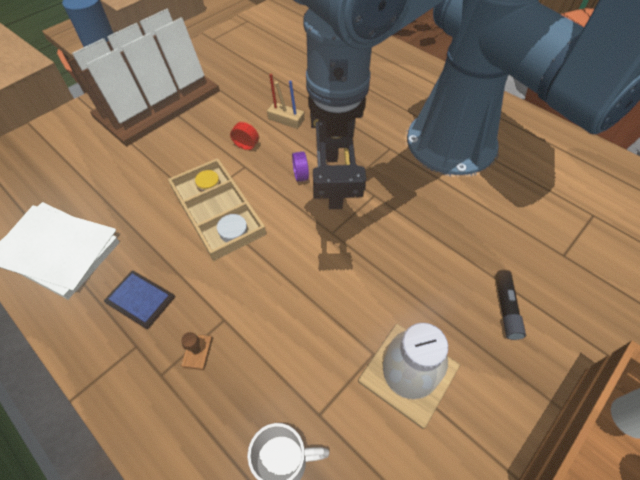

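```bash
python3 -c "
from station import bot
print(bot.sign_off())"
```

```text
the job is handed in; nothing more can be done
None
```

The lid is screwed fully home on the jar, released, and the job is handed in at about 41 s of the 72 s.

**How it went**
- I lifted the lid out of the tray by its edge, tilted it over the clear table and let it down flat with its mouth down. At that release it first stayed upright, leaning on the upper finger, so I tipped it down with that finger.
- I let go, took the lid again by its rim and set it on the jar's neck.
- Anticlockwise, the first drop in load was not the thread seating. It came back to rest at about 29–31 mm, and I turned on up the ramp. That took about 160° in all, more than the 100° you expected.
- It then dropped in, with lid_center about 27.7 mm above jar_neck. Clockwise it ran about 85° to a firm stop of about 2 N·m, with lid_center about 21.9 mm up (nominal 22).

**Last checks**
- **One disagreement:** after the first release the slot looked about 4° back from where the wrist camera saw it under torque. I gripped again, tightened to 1.9 N·m, took the twist off and let go. The slot ended where it was before (148.3°), so I read this as play at the stop or camera bias.
- **At hand-in:** the lid looks level on the jar, the tin and badges are still in their compartments, and the gripper is open and clear of everything. I did not measure the lid's height after the final release; the 21.9 mm is from just before the first one.

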